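# Load the stacking jig with clamp discs tipped from the covered tray

### The arm

A 6-joint arm with a two-finger parallel gripper is mounted at the origin on the work surface. World frame = base frame: x ahead of the robot, y to its left, z up, the work surface at z = 0. Lengths are in m, angles in rad, forces in N, time in s.
With the tool pointing down it reaches from about 0.325 to 0.9 m from the base axis. Payload 6.1 kg.
Tool frame: the origin (TCP) lies at the very end of the fingers, on their centre line; the grasp point (between the pads) lies 19 mm behind it (robot.tcp_to_grasp is the distance from the TCP to the grasp point, in m); z points along the fingers, y is the direction in which the jaws open and shut (so a half turn about z gives the same grasp; the last joint's range is limited). The gripper opens to 85 mm and grips with 20 to 120 N. Pads are 22 mm wide; open, the fingers measure 114 mm over their backs; the gripper's body (76 mm by 85 mm) begins 54 mm behind the grasp point. The pads swing forward as they close: fully open they stand 13 mm farther back than shut.
Start: joints at [-1.353, 0.22, 1.526, -0, 1.395, -0.126], TCP at [0.211, -0.588, 0.231] pointing down, gripper open.
Joint ranges: [-2.98, 2.98], [-0.91, 2.08], [0.09, 2.57], [-1.24, 4.39], [0.2, 2.65], [-2.68, 2.68]. Speed limits (rad/s): [2.57, 2.57, 3.01, 3.14, 3.14, 3.14].

### API

Orientations are given as a 3x3 rotation matrix whose columns are the frame's x, y, z axes.
In Python, from cell import monitor, vision, robot gives the robot as it stands.
- The arm moves only by the tool apply_moves, never from a script. Its argument "increments" is a list of rows, each an object of numbers: "x", "y", "z": the shift along the tool's x, y, z in cm; "twist": the turn about the tool's z in rad. In form: [{"x": .., "y": .., "z": .., "twist": ..}, ...]. A call has 1 to 5 rows; each row shifts and turns the commanded pose from where the row before left it, along the tool's axes as they then stand; what a row does not reach is not made up. A row lasts 1/10 s, in which the tool goes at most 50 mm and 8.59 degrees, less where a joint would pass 70% of its speed; a pose out of reach is approached as far as the arm can. A call is refused whole if a number of a shift passes 5 or a number of a turn 0.15, either way. A call with a gripper value outside its range is refused whole. "gripper" is the finger opening in cm, from 0 to 8.54, set as the call begins (left out, the last holds). The fingers move at their own pace and stop on an object; "grip_force" is the grip in N (left out, the last holds). Time passes only in rows, so rows that do not move let the fingers close. It gives the time, the measured TCP pose, the force and the opening at its end, in the units of the state.
- monitor.get_state(): the state, without advancing time (a new reading comes with each control period).
- vision.capture(name): name is "side" or "top"; returns a dict with "frame" (480x640x3 uint8, red, green, blue), "z_map" (480x640 float32, m along the optical axis (not along the pixel's ray), 0 where there is no reading), "mtx" (3x3 intrinsics, pixels), "k1" (the pictures are not rectified: a ray, as slopes to the right and down, at radius r is drawn at 1 + k1 r^2 times it, then the intrinsics apply), "pose" (4x4, takes a point from camera to world coordinates). Camera axes: x right, y down, z forward; pixel columns grow to the right and rows downward; lengths in m; the calibration is good to about 2 mm. A picture is of the moment at which its call begins.
- robot.hand_in(): hands the job in, once; it reports no verdict.
The state is a dict: "time": time; "joint_positions": joint angles; "qd": joint speeds; "joint_torque": joint torques, N m; "tcp_pos": TCP position; "orientation": TCP orientation; "contact_force": force on the tool from outside, world axes, zero at the start; "torque": the same for the moment, N m; "gripper_width": finger opening in m.
Only numpy, scipy, OpenCV 4.12 (cv2) and the standard library are available. Lean on these libraries where they do the work, as an engineer would, in place of code of your own. Each camera call takes 0.05 s, during which the arm holds its last target. There are 200 camera calls.

### The job

First draw the red-headed locking pin out of the jig and park it upright, fully down, in the green holder. Then stack all the brass clamp discs from the covered tilt tray flat on the jig, between its four guide posts: lift the tray by its red handle so that the discs slide down into the open corner, lower it and take out the one that came, tipping again for each further one. Finally push the pin down through the discs fully home into the jig's bore, with the tray left lying flat; leave everything else on the bench where it is.

Things in the scene. Friction and masses are not known exactly. Their poses are not given: they have to be found in the camera images.
- stand: fixed steel stand of the tilt tray. Origin on the table half-way along its base. Its x axis runs along the tray's lane, from the low open corner (-x) to the handle (+x); z up. The base plate is 360 x 46 x 8 mm.
- tray (a joint): tilt of the black tray in rad: 0 lying flat, grows as the handle end is lifted, stop at 0.8. Let go, it sinks back to 0 by its weight (damped, about 1 s). Tray with discs weighs under 1 kg; lifting the handle takes 3 to 7 N. The discs slide reliably at 0.6 rad; about 1 s is enough.
- tray_hinge (a point): hinge axis of the tray (along the stand's y), 30 mm above the table, under the tip of the open corner. The handle bar moves on an arc about it.
- tray_corner (a point): moves with the tray: where the centre (half-way up) of a disc lies when it has slid fully into the open corner, 48 mm from the hinge along the lane, 37 mm above the table when flat. The disc rests there on a 36 mm wide, 4 mm thick tongue (30 mm above the table) against two orange walls 12 mm high on the low side; its stand +y and -y sides overhang and are free for fingers, also below.
- cover_mid (a point): moves with the tray: middle of the clear cover's top, 46 mm above the table when flat. The cover begins 32 mm from tray_corner and runs over the whole lane (66 mm wide, closed at its sides and far end, room for four discs one behind the other), so only one disc at a time comes into the corner and the next follows at the next tip.
- tray_handle (a point): moves with the tray: middle of the red handle bar, 12 mm in diameter, along the stand's y; 60 mm of it is free between its two uprights, which rise 6 mm above the bar's middle. 362 mm along the lane from the hinge and 52 mm above the hinge when flat (82 mm above the table). The cover's top lies 36 mm lower.
- disc1_mid (a point): clamp disc 1 (if present): flat brass-coloured ring, 60 mm outer diameter, 22 mm centre hole, 6 mm thick, 110 g, polished. Point at its centre, half-way up; z is the disc's axis. It starts lying flat in the tray's lane under the clear cover. All discs are alike.
- disc2_mid (a point): clamp disc 2 (if present): flat brass-coloured ring, 60 mm outer diameter, 22 mm centre hole, 6 mm thick, 110 g, polished. Point at its centre, half-way up; z is the disc's axis. It starts lying flat in the tray's lane under the clear cover. All discs are alike.
- disc3_mid (a point): clamp disc 3 (if present): flat brass-coloured ring, 60 mm outer diameter, 22 mm centre hole, 6 mm thick, 110 g, polished. Point at its centre, half-way up; z is the disc's axis. It starts lying flat in the tray's lane under the clear cover. All discs are alike.
- disc4_mid (a point): clamp disc 4 (if present): flat brass-coloured ring, 60 mm outer diameter, 22 mm centre hole, 6 mm thick, 110 g, polished. Point at its centre, half-way up; z is the disc's axis. It starts lying flat in the tray's lane under the clear cover. All discs are alike.
- jig: fixed stacking jig, origin on the table under its axis. Aluminium block, 44 mm along x and 90 mm along y, 30 mm high, on a 5 mm thick blue foot plate of 110 x 120 mm. Four steel posts (10 mm diameter, tapered tips, tops 62 mm above the table) stand at x = +-18.5, y = +-32 mm and leave a disc about 2 mm of play.
- jig_seat (a point): point on the jig's axis at the top face, 30 mm above the table, on which the lowest disc rests; axes as the jig's, z up. Discs overhang the block at the jig's +x and -x sides, where fingers have room between the posts. At this point a 12.5 mm bore with a 2.5 mm chamfer goes 26 mm down.
- pin_head (a point): locking pin: middle of its red head, 28 mm diameter and 30 mm tall; below the head a steel shaft, 10 mm diameter and 70 mm long with a tapered end. 90 g. The pin's z points from the tip to the head. It starts upright, fully home in the jig's bore, where its head is in the way of the discs.
- pin_tip (a point): centre of the pin's lower end, 85 mm below pin_head along the pin. Fully home it lies 26 mm below jig_seat; the head stays above the posts. The loose fit lets the pin lean a few degrees.
- holder_mouth (a point): fixed green plastic holder for the pin, a block 60 x 60 x 40 mm: the point on top of it (40 mm above the table) at the mouth of its bore, 13 mm wide with a 3 mm chamfer and 34 mm deep. Parked, the pin stands on the bottom of this bore.
- carton: bystander: blue carton 75 x 105 x 26 mm, origin under its centre
- driver: bystander: screwdriver with red handle lying on the bench, about 200 mm long
- housing: bystander: open pale plastic module housing, 90 x 62 x 26 mm
- module: bystander: opened relay module with green board, 78 x 96 x 30 mm
- meter: bystander: yellow multimeter, 170 x 85 x 48 mm
- fluxjar: bystander: jar, 48 mm diameter, 60 mm high
Things that resemble listed ones, but are neither listed nor needed, are in the scene too. There is more than one size of the part that bears holder_mouth; the job needs the largest.

How it is judged:
By the outcome, as a careful person would: the job done as asked, in the order asked, and still so for the second after the job is handed in, with the robot touching nothing.
Of disc1, disc2, disc3, disc4 only 2 to 4 are there at a start; the rules pass over those that are not, and their reading is None.
At some moment in a run one of disc1, disc2, disc3, disc4 may be knocked a few centimetres aside while the robot is not near it.
It also fails if it takes over 210 s, if anything falls off the work surface, if the arm or the gripper's body presses on something with over 40 N, if the wrist force passes 120 N, or if a joint passes its speed limit or range.

## Working session

There is one attempt and no reset: what is moved stays moved. The work goes in short steps, Python scripts to look and compute and a tool call to move; the robot and the scene stay as the last step left them, time stands still between calls to the robot, and variables do not carry over. Pictures are saved under pics/ and viewed, about 12 in all and at most 16, crops included, and the job is handed in when it is done.

Besides the shell and the picture viewer there is one more tool, called after "Emit:" in YAML: its name, and indented under it one key for each argument. apply_moves: Moves the arm, as the interface text tells. Its arguments: {"type":"object","properties":{"increments":{"type":"array"},"gripper":{"type":"number"},"grip_force":{"type":"number"}},"required":["increments"]}

```bash
ls; mkdir -p pics; cat > h.py <<'E'
import numpy as np, cv2
from cell import monitor, vision, robot
def cap(n):
    c=vision.capture(n); return c
def save(c,name,crop=None,s=1):
    im=c["frame"][:,:,::-1]
    if crop: x0,y0,x1,y1=crop; im=im[y0:y1,x0:x1]
    cv2.imwrite("pics/"+name,cv2.resize(im,None,fx=s,fy=s,interpolation=cv2.INTER_CUBIC))
def rays(c,uv):
    K=np.array(c["mtx"]);uv=np.atleast_2d(uv).astype(float)
    d=cv2.undistortPoints(uv.reshape(-1,1,2),K,np.array([c["k1"],0,0,0,0.])).reshape(-1,2)
    return np.c_[d,np.ones(len(d))]
def onplane(c,uv,z):
    P=np.array(c["pose"]);d=rays(c,uv)@P[:3,:3].T;o=P[:3,3]
    return o+d*((z-o[2])/d[:,2])[:,None]
def cloud(c):
    v,u=np.mgrid[:480,:640];uv=np.c_[u.ravel(),v.ravel()]
    P=np.array(c["pose"]);r=rays(c,uv)*c["z_map"].reshape(-1,1)
    return (r@P[:3,:3].T+P[:3,3]).reshape(480,640,3)
def proj(c,X):
    P=np.linalg.inv(np.array(c["pose"]));X=np.atleast_2d(X)@P[:3,:3].T+P[:3,3]
    s=X[:,:2]/X[:,2:];s=s*(1+c["k1"]*(s**2).sum(1))[:,None]
    K=np.array(c["mtx"]);return s*[K[0,0],K[1,1]]+K[:2,2]
E
python3 - <<'E'
from h import *
for n in ("top","side"):
    c=cap(n);save(c,n+"0.png",s=1.25);np.save(n+"0.npy",c,allow_pickle=True)
    print(n,c["mtx"],c["k1"],np.round(c["pose"],3).tolist())
s=monitor.get_state();print(s)
E
```

```text
pics
top [[612.27384712   0.         329.41745456]
 [  0.         612.27384712 237.62284078]
 [  0.           0.           1.        ]] -0.2010479429449115 [[0.018, -0.996, 0.091, 0.369], [-1.0, -0.018, 0.0, 0.01], [0.001, -0.091, -0.996, 1.712], [0.0, 0.0, 0.0, 1.0]]
side [[558.10497196   0.         319.78800621]
 [  0.         558.10497196 237.71527107]
 [  0.           0.           1.        ]] -0.07841626412179938 [[-0.715, -0.465, 0.522, -0.102], [-0.699, 0.48, -0.53, 0.672], [-0.004, -0.744, -0.668, 0.929], [0.0, 0.0, 0.0, 1.0]]
{'time': 0.1, 'joint_positions': array([-1.35308603e+00,  2.21146318e-01,  1.52749174e+00, -1.37367140e-05,
        1.39471908e+00, -1.26085164e-01]), 'qd': array([ 0.00094024, -0.002039  , -0.00257627, -0.0009374 ,  0.00228364,
       -0.00065967]), 'joint_torque': array([ 1.34985083e-03, -4.98241782e+01, -3.90545082e+01, -1.77604315e-04,
        5.64244314e-03,  2.33420570e-05]), 'tcp_pos': array([ 0.21054585, -0.58788681,  0.23031186]), 'orientation': array([[ 9.41481367e-01,  3.37064800e-01, -3.94324465e-04],
       [ 3.37064966e-01, -9.41479819e-01,  1.71991362e-03],
       [ 2.08473813e-04, -1.75217959e-03, -9.99998443e-01]]), 'contact_force': array([0.27066732, 0.38162504, 0.43883808]), 'torque': array([-0.01823111,  0.03773551, -0.00739468]), 'gripper_width': 0.08532284483228982}
```

View pics/top0.png

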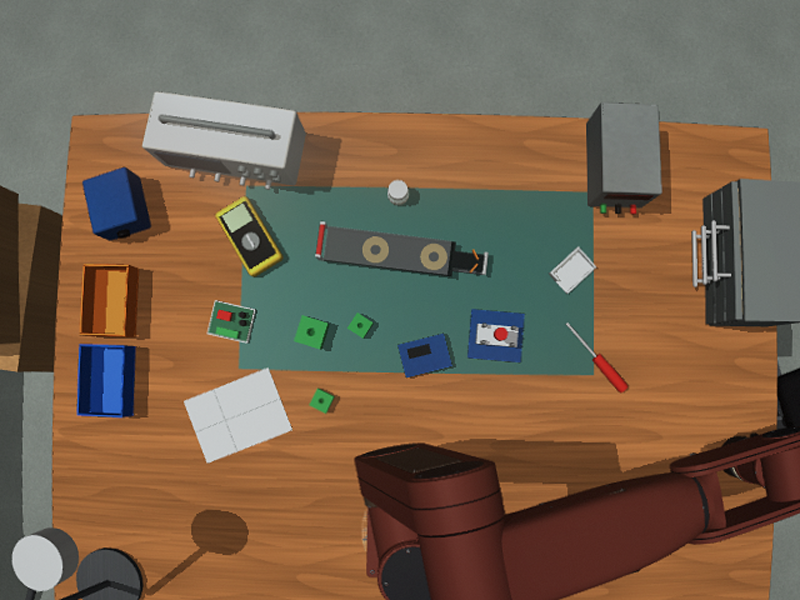

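View pics/side0.png

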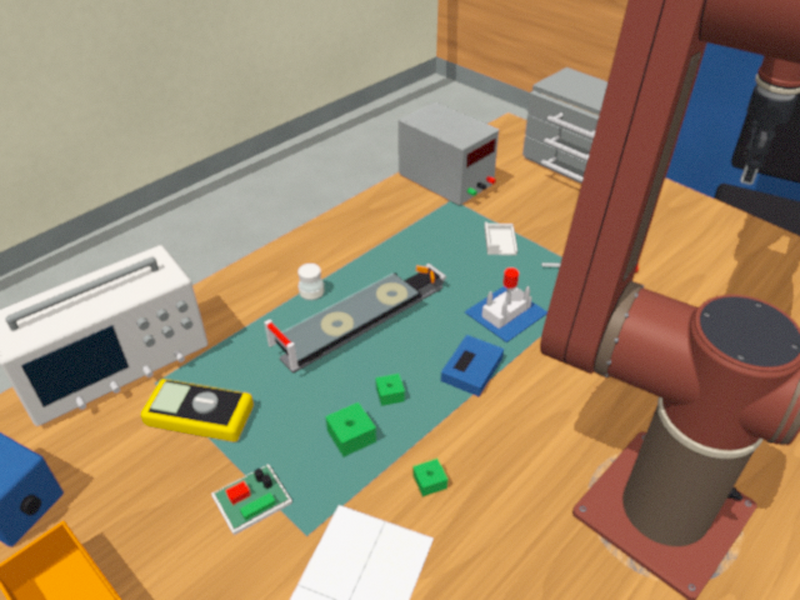

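The top view (800 px wide) shows the tray with its handle at (321,240) and open corner at (472,263), and two discs at (375,249) and (434,257). The jig with the red pin head is at (500,334). There are three green blocks at (313,332), (361,325) and (322,400); the one at (313,332) looks largest. Next I measure.

```bash
cat > m.py <<'E'
from h import *
def rect(c,mask,z,tag,amin=30):
    n,l,st,ce=cv2.connectedComponentsWithStats(mask.astype(np.uint8))
    for i in range(1,n):
        if st[i,4]<amin: continue
        cs,_=cv2.findContours((l==i).astype(np.uint8),cv2.RETR_EXTERNAL,cv2.CHAIN_APPROX_NONE)
        w=onplane(c,cs[0].reshape(-1,2),z)[:,:2]
        r=cv2.minAreaRect((w*1000).astype(np.float32))
        print(tag,np.round(ce[i]),st[i,4],"rect mm",np.round(r[0],1),np.round(r[1],1),round(r[2],1))
for n in ("top","side"):
    c=np.load(n+"0.npy",allow_pickle=True).item()
    hsv=cv2.cvtColor(c["frame"],cv2.COLOR_RGB2HSV);H,S,V=[hsv[...,i].astype(int) for i in range(3)]
    X=cloud(c)
    print("z_map frac",(c["z_map"]>0).mean())
    g=(H>50)&(H<72)&(S>150)&(V>60)
    rect(c,g&(X[...,2]>0.03) ,0.04,n+" green z>30"); rect(c,g,0.025,n+" green all")
    red=((H<6)|(H>174))&(S>170)&(V>90)
    rect(c,red&(X[...,1]>-.4)&(X[...,0]>.25),0.1 ,n+" red@.1",10)
    rect(c,red&(X[...,1]>-.4)&(X[...,0]>.25),0.082 ,n+" red@.082",10)
    br=(H>12)&(H<30)&(S>50)&(S<150)&(X[...,0]>.4)&(X[...,0]<.65)&(abs(X[...,1])<.35)
    rect(c,br,.04,n+" disc",100)
    blue=(H>100)&(H<125)&(S>150)&(X[...,0]>.25)&(X[...,0]<.5)&(X[...,1]>-.4)&(X[...,1]<.1)
    rect(c,blue,.005,n+" blue",100)
    wh=(S<50)&(V>170)&(X[...,0]>.3)&(X[...,0]<.45)&(X[...,1]>-.3)&(X[...,1]<-.1)
    rect(c,wh,.03,n+" block",50)
    orr=(H>6)&(H<18)&(S>170)&(X[...,0]>.4)&(X[...,0]<.6)&(X[...,1]>-.25)&(X[...,1]<.0)
    rect(c,orr,.042,n+" orange",5)
c=np.load("top0.npy",allow_pickle=True).item()
t=c["frame"]
a=cv2.resize(t[230:340,150:310,::-1],None,fx=2.5,fy=2.5,interpolation=cv2.INTER_CUBIC)
b=cv2.resize(t[165:295,350:450,::-1],None,fx=4,fy=4,interpolation=cv2.INTER_CUBIC)
im=np.zeros((520,800,3),np.uint8);im[:275,:400]=a;im[:,400:]=b
cv2.imwrite("pics/crop1.png",im)
E
python3 m.py
```

```text
z_map frac 0.9961588541666667
top green z>30 [287. 259.] 73 rect mm [458.8 126.2] [36.9 40.6] 46.2
top green z>30 [249. 265.] 434 rect mm [440.6 231.2] [58.6 58.1] 73.0
top green all [288. 260.] 209 rect mm [458.2 125. ] [40.7 39.1] 57.6
top green all [249. 265.] 444 rect mm [441.1 232.7] [59.9 58.6] 73.0
top green all [181. 266.] 60 rect mm [436.2 422.6] [47.9 12.9] 77.6
top green all [257. 320.] 107 rect mm [291.  205.9] [39.2 38.3] 62.9
top red@.1 [256. 191.] 81 rect mm [637.2 209.7] [ 9.1 61.1] 83.3
top red@.1 [179. 252.] 79 rect mm [470.2 412.8] [29.3 18.8] 77.5
top red@.1 [400. 267.] 81 rect mm [ 440.9 -177.9] [24.3 24.4] 45.8
top red@.1 [475. 288.] 10 rect mm [ 389.2 -378.3] [8.  5.4] 0.2
top red@.082 [256. 191.] 81 rect mm [640.2 212. ] [ 9.2 61.7] 83.3
top red@.082 [179. 252.] 79 rect mm [471.4 417.3] [29.7 19. ] 77.5
top red@.082 [400. 267.] 81 rect mm [ 441.7 -180. ] [24.6 24.7] 45.8
top red@.082 [475. 288.] 10 rect mm [ 389.4 -382.6] [8.1 5.5] 0.2
top disc [300. 200.] 290 rect mm [625.2  94.3] [53.1 55.4] 1.0
top disc [347. 205.] 307 rect mm [612.1 -34.3] [55.7 58. ] 1.0

[... 900 characters left out ...]
3. ] [ 8.2 57.2] 84.3
side red@.1 [190. 394.] 201 rect mm [425.9 453.9] [28.2 24.9] 77.4
side red@.082 [408. 222.] 144 rect mm [ 449.1 -184.8] [24.2 53.7] 32.8
side red@.082 [223. 267.] 88 rect mm [645.4 213.2] [ 8.4 58.4] 84.3
side red@.082 [190. 394.] 201 rect mm [437.3 449.1] [28.8 25.4] 77.4
side disc [313. 235.] 194 rect mm [614.2 -30.7] [53.9 49.5] 80.9
side disc [269. 258.] 223 rect mm [626.   97.7] [53.3 49.4] 44.2
side blue [407. 257.] 624 rect mm [ 442.5 -173.5] [119.3 108.8] 85.9
side blue [378. 292.] 1248 rect mm [401.9 -23.7] [ 81.1 123.1] 15.4
side block [405. 246.] 351 rect mm [ 438.4 -163.7] [ 44.  112.8] 1.6
side orange [345. 221.] 24 rect mm [ 590.1 -121.4] [ 7.4 34.3] 42.5
```

View pics/crop1.png

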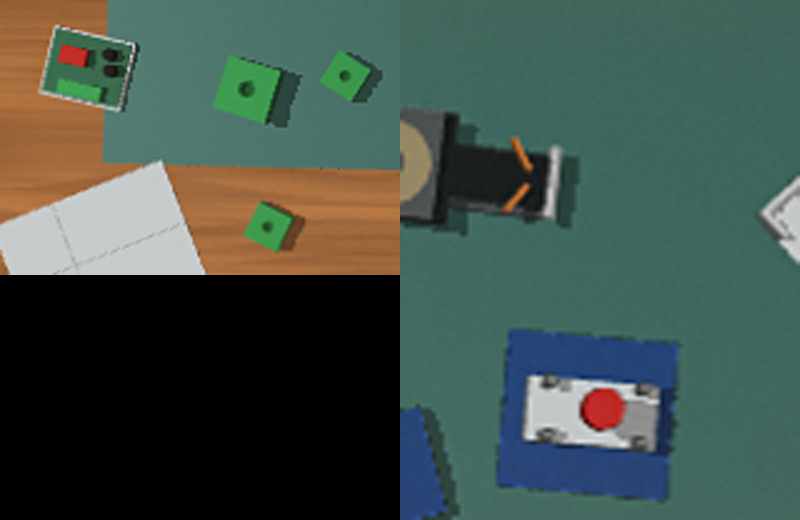

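The crops confirm the holder choice. The green block at top pixel (249,265) measures about 59×58 mm, while the others at (287,259) and (257,320) are about 40 mm, so the first is the one meant. The side camera reads about 3.5 mm more in y than the top one, so I'll average the two and check against the arm. I'll start with the pin.

```bash
cat > plan.py <<'E'
# usage: plan.py x y z psi_deg [stepcm] : prints rows from the present pose (straight line, even turn)
import sys,json
from h import *
def rows(p,psi,q,psi2,step=4.0):
    p,q=np.array(p,float),np.array(q,float);d=q-p
    n=max(1,int(np.ceil(np.linalg.norm(d)*100/step)),int(np.ceil(abs(psi2-psi)/0.14)))
    t=(psi-psi2)/n;out=[]
    for i in range(n):
        s=psi-i*t;w=d*100/n
        out.append(dict(x=round(np.cos(s)*w[0]+np.sin(s)*w[1],2),y=round(np.sin(s)*w[0]-np.cos(s)*w[1],2),z=round(-w[2],2),twist=round(t,3)))
    return out
def now():
    s=monitor.get_state();R=np.array(s["orientation"]);return np.array(s["tcp_pos"]),np.arctan2(R[1,0],R[0,0])
if __name__=="__main__":
    p,psi=now();a=[float(v) for v in sys.argv[1:]]
    print("from",np.round(p,4),round(np.degrees(psi),1))
    way=np.reshape(a,(-1,4))
    for w in way:
        r=rows(p,psi,w[:3],np.radians(w[3]));p,psi=w[:3],np.radians(w[3])
        print("to",w);
        for k in range(0,len(r),5): print(json.dumps(r[k:k+5]))
E
python3 plan.py .4415 -.1765 .17 85.7  .4415 -.1765 .07 85.7
python3 - <<'E'
from h import *
# holder bore: dark spot in the large green block
for n in ("top","side"):
    c=np.load(n+"0.npy",allow_pickle=True).item()
    hsv=cv2.cvtColor(c["frame"],cv2.COLOR_RGB2HSV);H,S,V=[hsv[...,i].astype(int) for i in range(3)];X=cloud(c)
    u,v=(249,265) if n=="top" else (280,340)
    w=V[v-12:v+13,u-14:u+15]; m=((w<90)).astype(np.uint8)
    _,l,st,ce=cv2.connectedComponentsWithStats(m); print(n,st.tolist(),[onplane(c,e+[u-14,v-12],.04)[0].round(4).tolist() for e in ce])
E
```

```text
from [ 0.2105 -0.5879  0.2303] 19.7
to [ 0.4415 -0.1765  0.17   85.7   ]
[{"x": 2.97, "y": -2.58, "z": 0.5, "twist": -0.096}, {"x": 3.2, "y": -2.28, "z": 0.5, "twist": -0.096}, {"x": 3.41, "y": -1.97, "z": 0.5, "twist": -0.096}, {"x": 3.58, "y": -1.63, "z": 0.5, "twist": -0.096}, {"x": 3.72, "y": -1.28, "z": 0.5, "twist": -0.096}]
[{"x": 3.82, "y": -0.92, "z": 0.5, "twist": -0.096}, {"x": 3.89, "y": -0.55, "z": 0.5, "twist": -0.096}, {"x": 3.93, "y": -0.17, "z": 0.5, "twist": -0.096}, {"x": 3.93, "y": 0.21, "z": 0.5, "twist": -0.096}, {"x": 3.89, "y": 0.58, "z": 0.5, "twist": -0.096}]
[{"x": 3.81, "y": 0.95, "z": 0.5, "twist": -0.096}, {"x": 3.71, "y": 1.31, "z": 0.5, "twist": -0.096}]
to [ 4.415e-01 -1.765e-01  7.000e-02  8.570e+01]
[{"x": 0.0, "y": 0.0, "z": 3.33, "twist": 0.0}, {"x": 0.0, "y": 0.0, "z": 3.33, "twist": 0.0}, {"x": 0.0, "y": 0.0, "z": 3.33, "twist": 0.0}]
top [[0, 0, 29, 25, 604], [12, 0, 1, 1, 1], [15, 1, 2, 1, 2], [19, 2, 1, 1, 1], [22, 3, 1, 1, 1], [21, 4, 8, 21, 99], [11, 10, 4, 6, 17]] [[0.4432, 0.2356, 0.04], [0.4745, 0.2368, 0.04], [0.4719, 0.227, 0.04], [0.4694, 0.2173, 0.04], [0.4668, 0.2089, 0.04], [0.4309, 0.1976, 0.04], [0.4412, 0.2344, 0.04]]
side [[0, 0, 29, 25, 725]] [[0.4369, 0.2389, 0.04]]
```

Emit:
apply_moves:
  increments:
    - {"x": 2.97,"y": -2.58,"z": 0.5,"twist": -0.096}
    - {"x": 3.2,"y": -2.28,"z": 0.5,"twist": -0.096}
    - {"x": 3.41,"y": -1.97,"z": 0.5,"twist": -0.096}
    - {"x": 3.58,"y": -1.63,"z": 0.5,"twist": -0.096}
    - {"x": 3.72,"y": -1.28,"z": 0.5,"twist": -0.096}
  gripper: 8.5

```text
time: 0.6
tcp_pos: [0.3073, -0.4152, 0.2056]
orientation: [[0.677, 0.736, -0.0], [0.736, -0.677, 0.001], [0.0, -0.001, -1.0]]
contact_force: [1.0, -0.6, 0.3]
gripper_width: 0.0851
```

Emit:
apply_moves:
  increments:
    - {"x": 3.82,"y": -0.92,"z": 0.5,"twist": -0.096}
    - {"x": 3.89,"y": -0.55,"z": 0.5,"twist": -0.096}
    - {"x": 3.93,"y": -0.17,"z": 0.5,"twist": -0.096}
    - {"x": 3.93,"y": 0.21,"z": 0.5,"twist": -0.096}
    - {"x": 3.89,"y": 0.58,"z": 0.5,"twist": -0.096}

```text
time: 1.1
tcp_pos: [0.4035, -0.2438, 0.1809]
orientation: [[0.26, 0.966, -0.0], [0.966, -0.26, 0.0], [0.0, -0.0, -1.0]]
contact_force: [0.4, -0.3, 0.3]
gripper_width: 0.0849
```

Emit:
apply_moves:
  increments:
    - {"x": 3.81,"y": 0.95,"z": 0.5,"twist": -0.096}
    - {"x": 3.71,"y": 1.31,"z": 0.5,"twist": -0.096}
    - {"x": 0,"y": 0,"z": 0,"twist": 0}
    - {"x": 0,"y": 0,"z": 0,"twist": 0}

```text
time: 1.5
tcp_pos: [0.4415, -0.1761, 0.1709]
orientation: [[0.073, 0.997, -0.001], [0.997, -0.073, 0.0], [0.0, -0.001, -1.0]]
contact_force: [-0.2, -0.8, 0.2]
gripper_width: 0.0854
```

```bash
python3 plan.py .4415 -.1765 .07 85.7; python3 -c "
from h import *
c=cap('side');save(c,'s1.png',(280,100,520,300),3)"
```

```text
from [ 0.4415 -0.1761  0.1709] 85.8
to [ 4.415e-01 -1.765e-01  7.000e-02  8.570e+01]
[{"x": -0.01, "y": 0.0, "z": 3.36, "twist": 0.001}, {"x": -0.01, "y": 0.0, "z": 3.36, "twist": 0.001}, {"x": -0.01, "y": 0.0, "z": 3.36, "twist": 0.001}]
```

View pics/s1.png

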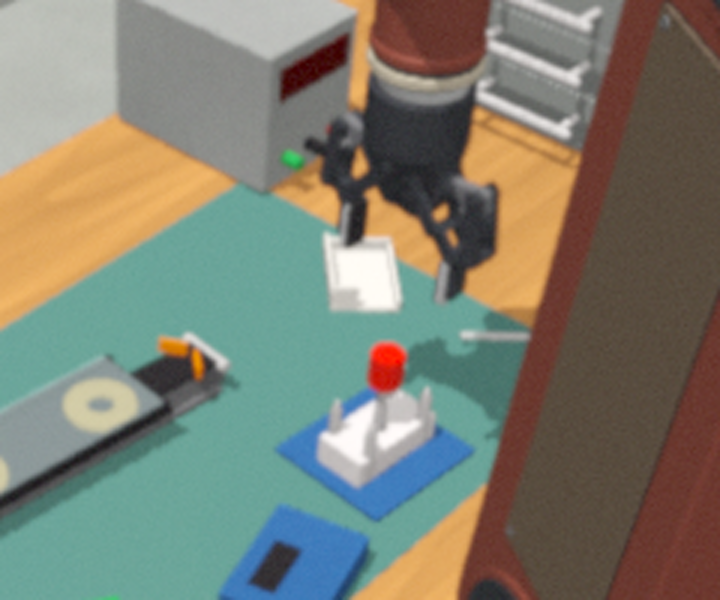

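The gripper stands open over the jig, with the pin head (crop ≈385,365) centred beneath it. I'll go down and grip.

Emit:
apply_moves:
  increments:
    - {"x": 0,"y": 0,"z": 3.3,"twist": 0}
    - {"x": 0,"y": 0,"z": 3.3,"twist": 0}
    - {"x": 0,"y": 0,"z": 3.4,"twist": 0}
    - {"x": 0,"y": 0,"z": 0,"twist": 0}

```text
time: 1.95
tcp_pos: [0.4374, -0.1762, 0.067]
orientation: [[0.078, 0.997, -0.008], [0.997, -0.078, 0.005], [0.004, -0.008, -1.0]]
contact_force: [-1.5, -0.1, 0.3]
gripper_width: 0.0851
```

Emit:
apply_moves:
  increments:
    - {"x": 0,"y": 0,"z": 0,"twist": 0}
    - {"x": 0,"y": 0,"z": 0,"twist": 0}
    - {"x": 0,"y": 0,"z": 0,"twist": 0}
    - {"x": 0,"y": 0,"z": 0,"twist": 0}
    - {"x": 0,"y": 0,"z": 0,"twist": 0}
  gripper: 2.0
  grip_force: 40

```text
time: 2.45
tcp_pos: [0.4423, -0.1775, 0.0729]
orientation: [[0.075, 0.997, 0.001], [0.997, -0.075, -0.002], [-0.001, 0.002, -1.0]]
contact_force: [-1.3, -1.0, 6.8]
gripper_width: 0.0272
```

Emit:
apply_moves:
  increments:
    - {"x": 0,"y": 0,"z": 0,"twist": 0}
    - {"x": 0,"y": 0,"z": 0,"twist": 0}
    - {"x": 0,"y": 0,"z": 0,"twist": 0}

```text
time: 2.75
tcp_pos: [0.4423, -0.1775, 0.0729]
orientation: [[0.074, 0.997, 0.001], [0.997, -0.074, -0.002], [-0.001, 0.001, -1.0]]
contact_force: [-1.7, -0.5, 7.5]
gripper_width: 0.027
```

Emit:
apply_moves:
  increments:
    - {"x": 0,"y": 0,"z": -1.5,"twist": 0}
    - {"x": 0,"y": 0,"z": -2.5,"twist": 0}
    - {"x": 0,"y": 0,"z": -2.5,"twist": 0}
    - {"x": 0,"y": 0,"z": -2.5,"twist": 0}
    - {"x": 0,"y": 0,"z": -1,"twist": 0}

```text
time: 3.25
tcp_pos: [0.443, -0.1776, 0.1744]
orientation: [[0.075, 0.997, 0.004], [0.997, -0.075, -0.003], [-0.002, 0.004, -1.0]]
contact_force: [0.6, 0.8, -0.6]
gripper_width: 0.0272
```

```bash
cat > look.py <<'E'
# offsets of the red pin head in both views against the TCP axis; jig block seen unobstructed
from h import *
from m2 import *
E
python3 - <<'E'
from h import *
s=monitor.get_state();p=np.array(s["tcp_pos"]);print(p.round(4),np.round(s["contact_force"],1),s["gripper_width"])
for n in ("top","side"):
    c=cap(n);np.save(n+"1.npy",c,allow_pickle=True)
    hsv=cv2.cvtColor(c["frame"],cv2.COLOR_RGB2HSV);H,S,V=[hsv[...,i].astype(int) for i in range(3)]
    red=((H<6)|(H>174))&(S>150)&(V>70)
    u,v=proj(c,p+[0,0,.019])[0];m=np.zeros_like(red);a,b=int(v),int(u);m[a-20:a+21,b-20:b+21]=red[a-20:a+21,b-20:b+21]
    yy,xx=np.nonzero(m);print(n,"proj",u,v,"red",xx.mean() if len(xx) else 0,yy.mean() if len(xx) else 0,len(xx))
    if n=="side": save(c,"s2.png",(b-75,a-60,b+75,a+90),4)
E
python3 plan.py .4410 -.1765 .155 85.7 .4410 .2345 .155 85.7
```

```text
[ 0.443  -0.1776  0.1744] [ 0.6  0.8 -0.6] 0.027222987395112516
top proj 404.7652432623902 264.5326483290149 red 392.25 273.125 8
side proj 413.8480336604762 186.1658143347667 red 410.37410071942446 185.02158273381295 139
from [ 0.4427 -0.1775  0.1731] 85.7
to [ 0.441  -0.1765  0.155  85.7   ]
[{"x": 0.08, "y": -0.18, "z": 1.81, "twist": 0.0}]
to [ 0.441   0.2345  0.155  85.7   ]
[{"x": 3.73, "y": -0.28, "z": -0.0, "twist": 0.0}, {"x": 3.73, "y": -0.28, "z": -0.0, "twist": 0.0}, {"x": 3.73, "y": -0.28, "z": -0.0, "twist": 0.0}, {"x": 3.73, "y": -0.28, "z": -0.0, "twist": 0.0}, {"x": 3.73, "y": -0.28, "z": -0.0, "twist": 0.0}]
[{"x": 3.73, "y": -0.28, "z": -0.0, "twist": 0.0}, {"x": 3.73, "y": -0.28, "z": -0.0, "twist": 0.0}, {"x": 3.73, "y": -0.28, "z": -0.0, "twist": 0.0}, {"x": 3.73, "y": -0.28, "z": -0.0, "twist": 0.0}, {"x": 3.73, "y": -0.28, "z": -0.0, "twist": 0.0}]
[{"x": 3.73, "y": -0.28, "z": -0.0, "twist": 0.0}]
```

View pics/s2.png

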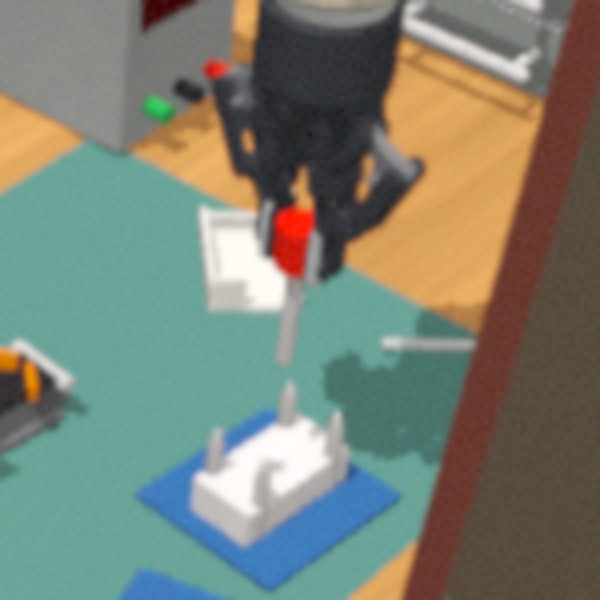

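The pin is out and hanging free of the jig, with the head at crop (295,240) and the shaft down to (285,360). Now to the holder.

Emit:
apply_moves:
  increments:
    - {"x": 3.73,"y": -0.3,"z": 0.2,"twist": 0}
    - {"x": 3.73,"y": -0.3,"z": 0.2,"twist": 0}
    - {"x": 3.73,"y": -0.3,"z": 0.2,"twist": 0}
    - {"x": 3.73,"y": -0.3,"z": 0.2,"twist": 0}
    - {"x": 3.73,"y": -0.3,"z": 0.2,"twist": 0}

```text
time: 3.85
tcp_pos: [0.4393, 0.0118, 0.1595]
orientation: [[0.075, 0.997, -0.002], [0.997, -0.075, 0.0], [0.0, -0.002, -1.0]]
contact_force: [0.1, 0.5, -1.0]
gripper_width: 0.027
```

Emit:
apply_moves:
  increments:
    - {"x": 3.73,"y": -0.3,"z": 0.2,"twist": 0}
    - {"x": 3.73,"y": -0.3,"z": 0.2,"twist": 0}
    - {"x": 3.73,"y": -0.3,"z": 0.2,"twist": 0}
    - {"x": 3.73,"y": -0.3,"z": 0.2,"twist": 0}
    - {"x": 3.73,"y": -0.3,"z": 0.2,"twist": 0}

```text
time: 4.35
tcp_pos: [0.4383, 0.1986, 0.1494]
orientation: [[0.075, 0.997, -0.002], [0.997, -0.075, -0.001], [-0.001, -0.002, -1.0]]
contact_force: [-0.1, -0.7, -1.1]
gripper_width: 0.0269
```

Emit:
apply_moves:
  increments:
    - {"x": 3.6,"y": -0.3,"z": 0,"twist": 0}
    - {"x": 0,"y": 0,"z": 1.5,"twist": 0}
    - {"x": 0,"y": 0,"z": 1.5,"twist": 0}
    - {"x": 0,"y": 0,"z": 0,"twist": 0}
    - {"x": 0,"y": 0,"z": 0,"twist": 0}

```text
time: 4.85
tcp_pos: [0.4383, 0.2331, 0.1201]
orientation: [[0.075, 0.997, -0.003], [0.997, -0.075, -0.001], [-0.001, -0.003, -1.0]]
contact_force: [-0.5, -0.1, 0.1]
gripper_width: 0.0271
```

```bash
python3 plan.py .441 .233 .125 85.7; python3 -c "
from h import *
c=cap('side');b,a=[int(t) for t in proj(c,[.441,.233,.08])[0]];save(c,'s3.png',(b-70,a-60,b+70,a+60),5)
c=cap('top');np.save('top2.npy',c,allow_pickle=True)"
```

```text
from [0.4383 0.2331 0.1201] 85.7
to [ 0.441  0.233  0.125 85.7  ]
[{"x": 0.01, "y": 0.27, "z": -0.49, "twist": -0.0}]
```

View pics/s3.png

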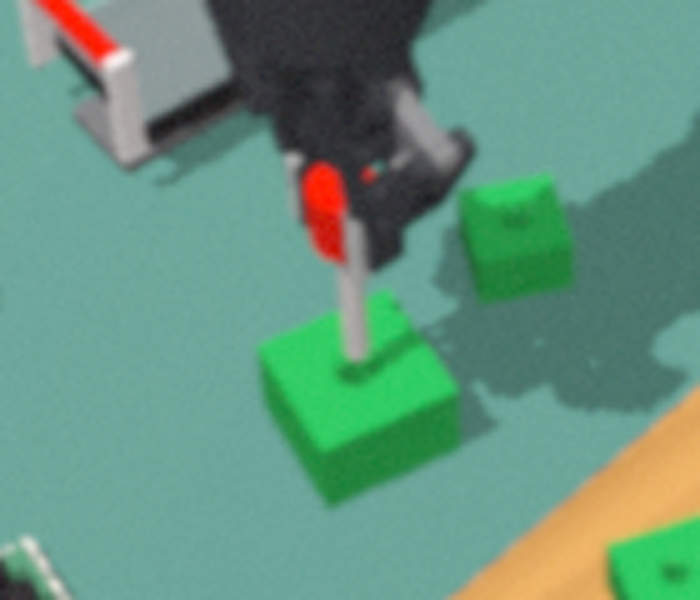

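The tip at (355,360) hangs just above the bore at (352,372) and is a few mm too close to the camera. Moving x by +2.7 mm corrects that.

Emit:
apply_moves:
  increments:
    - {"x": -0.05,"y": 0.28,"z": 0,"twist": 0}
    - {"x": 0,"y": 0,"z": 1.0,"twist": 0}
    - {"x": 0,"y": 0,"z": 1.0,"twist": 0}
    - {"x": 0,"y": 0,"z": 0.5,"twist": 0}
    - {"x": 0,"y": 0,"z": 0,"twist": 0}

```text
time: 5.45
tcp_pos: [0.441, 0.2323, 0.0947]
orientation: [[0.075, 0.997, -0.003], [0.997, -0.075, -0.001], [-0.001, -0.003, -1.0]]
contact_force: [-0.8, -0.2, -1.0]
gripper_width: 0.0266
```

Emit:
apply_moves:
  increments:
    - {"x": 0,"y": 0,"z": 0.7,"twist": 0}
    - {"x": 0,"y": 0,"z": 0.7,"twist": 0}
    - {"x": 0,"y": 0,"z": 0.4,"twist": 0}
    - {"x": 0,"y": 0,"z": 0.1,"twist": 0}
    - {"x": 0,"y": 0,"z": 0,"twist": 0}

```text
time: 5.95
tcp_pos: [0.4421, 0.2327, 0.0771]
orientation: [[0.075, 0.997, -0.0], [0.997, -0.075, -0.0], [-0.0, -0.0, -1.0]]
contact_force: [-0.7, 0.6, -1.3]
gripper_width: 0.0269
```

Emit:
apply_moves:
  increments:
    - {"x": 0,"y": 0,"z": 0.2,"twist": 0}
    - {"x": 0,"y": 0,"z": 0.2,"twist": 0}
    - {"x": 0,"y": 0,"z": 0,"twist": 0}
    - {"x": 0,"y": 0,"z": 0,"twist": 0}

```text
time: 6.35
tcp_pos: [0.4422, 0.2329, 0.0739]
orientation: [[0.075, 0.997, 0.0], [0.997, -0.075, 0.0], [0.0, 0.0, -1.0]]
contact_force: [-3.1, -1.5, 4.5]
gripper_width: 0.0274
```

The pin is down on the bottom (4.5 N at TCP z 0.074, as predicted). I'll release and lift, and meanwhile measure the cover outline from the first top image.

Emit:
apply_moves:
  increments:
    - {"x": 0,"y": 0,"z": -0.2,"twist": 0}
    - {"x": 0,"y": 0,"z": 0,"twist": 0}
    - {"x": 0,"y": 0,"z": 0,"twist": 0}
    - {"x": 0,"y": 0,"z": 0,"twist": 0}
    - {"x": 0,"y": 0,"z": 0,"twist": 0}
  gripper: 6.0

```text
time: 6.85
tcp_pos: [0.4421, 0.2327, 0.0752]
orientation: [[0.075, 0.997, 0.0], [0.997, -0.075, -0.0], [-0.0, 0.0, -1.0]]
contact_force: [1.1, 0.3, 0.0]
gripper_width: 0.0599
```

Emit:
apply_moves:
  increments:
    - {"x": 0,"y": 0,"z": -2.5,"twist": 0}
    - {"x": 0,"y": 0,"z": -3,"twist": 0}
    - {"x": 0,"y": 0,"z": -3,"twist": 0}
    - {"x": 0,"y": 0,"z": -1.5,"twist": 0}
    - {"x": 0,"y": 0,"z": 0,"twist": 0}

```text
time: 7.35
tcp_pos: [0.4439, 0.2334, 0.1781]
orientation: [[0.075, 0.997, 0.005], [0.997, -0.075, 0.002], [0.002, 0.005, -1.0]]
contact_force: [0.1, 0.3, 0.0]
gripper_width: 0.0601
```

```bash
python3 - <<'E'
from h import *
c=np.load("top0.npy",allow_pickle=True).item();X=cloud(c)
x,y,z=X[...,0],X[...,1],X[...,2]
reg=(x>.54)&(x<.7)&(y>-.2)&(y<.27)
for lo,hi in((.028,.04),(.04,.055),(.07,.1)):
    m=reg&(z>lo)&(z<hi);P=X[m];r=cv2.minAreaRect((P[:,:2]*1000).astype(np.float32));print(lo,m.sum(),np.round(P.mean(0),4),r)
m=reg&(z>.04)&(z<.055)&(y>-.05)&(y<.17)
P=X[m][:,:2]
for k in(-1,1):  # edges along lane
    yb=np.round(P[:,1]/.004);e=np.array([P[yb==b][np.argmax(k*P[yb==b][:,0])] for b in np.unique(yb)])
    f=np.polyfit(e[:,1],e[:,0],1);print("edge",k,np.degrees(np.arctan2(1,f[0])),f)
E
python3 plan.py .441 .233 .17 85.7 .640 .2115 .14 173.6 .640 .2115 .066 173.6
```

```text
0.028 502 [ 0.6048 -0.0653  0.0354] ((619.2899780273438, 27.685684204101562), (365.17633056640625, 78.28253936767578), 84.0385513305664)
0.04 2720 [0.6227 0.0617 0.0478] ((619.4782104492188, 31.740264892578125), (370.2257385253906, 78.67560577392578), 83.91436767578125)
0.07 136 [0.6382 0.2115 0.0884] ((639.767578125, 211.69859313964844), (12.637473106384277, 80.06050109863281), 84.53577423095703)
edge -1 83.92493679123928 [0.10642899 0.57868244]
edge 1 83.87480350652238 [0.10731398 0.65388621]
from [0.4439 0.2334 0.1781] 85.7
to [ 0.441  0.233  0.17  85.7  ]
[{"x": -0.06, "y": -0.29, "z": 0.81, "twist": 0.0}]
to [6.400e-01 2.115e-01 1.400e-01 1.736e+02]
[{"x": -0.06, "y": 1.82, "z": 0.27, "twist": -0.139}, {"x": -0.31, "y": 1.79, "z": 0.27, "twist": -0.139}, {"x": -0.56, "y": 1.73, "z": 0.27, "twist": -0.139}, {"x": -0.79, "y": 1.64, "z": 0.27, "twist": -0.139}, {"x": -1.01, "y": 1.51, "z": 0.27, "twist": -0.139}]
[{"x": -1.21, "y": 1.36, "z": 0.27, "twist": -0.139}, {"x": -1.39, "y": 1.17, "z": 0.27, "twist": -0.139}, {"x": -1.54, "y": 0.97, "z": 0.27, "twist": -0.139}, {"x": -1.66, "y": 0.75, "z": 0.27, "twist": -0.139}, {"x": -1.75, "y": 0.51, "z": 0.27, "twist": -0.139}]
[{"x": -1.8, "y": 0.26, "z": 0.27, "twist": -0.139}]
to [6.400e-01 2.115e-01 6.600e-02 1.736e+02]
[{"x": 0.0, "y": 0.0, "z": 3.7, "twist": 0.0}, {"x": 0.0, "y": 0.0, "z": 3.7, "twist": 0.0}]
```

Emit:
apply_moves:
  increments:
    - {"x": -0.06,"y": 1.79,"z": 0,"twist": -0.14}
    - {"x": -0.31,"y": 1.76,"z": 0,"twist": -0.14}
    - {"x": -0.56,"y": 1.7,"z": 0.3,"twist": -0.14}
    - {"x": -0.79,"y": 1.61,"z": 0.5,"twist": -0.14}
    - {"x": -1.01,"y": 1.48,"z": 0.5,"twist": -0.14}

```text
time: 7.85
tcp_pos: [0.531, 0.2224, 0.1603]
orientation: [[-0.59, 0.808, -0.002], [0.808, 0.59, -0.001], [0.001, -0.002, -1.0]]
contact_force: [-0.1, 0.1, 0.8]
gripper_width: 0.0597
```

Emit:
apply_moves:
  increments:
    - {"x": -1.21,"y": 1.33,"z": 0.5,"twist": -0.14}
    - {"x": -1.39,"y": 1.15,"z": 0.5,"twist": -0.14}
    - {"x": -1.54,"y": 0.95,"z": 0.5,"twist": -0.14}
    - {"x": -1.66,"y": 0.73,"z": 0.5,"twist": -0.14}
    - {"x": -1.75,"y": 0.5,"z": 0.5,"twist": -0.14}

```text
time: 8.35
tcp_pos: [0.6207, 0.2123, 0.1348]
orientation: [[-0.971, 0.238, -0.003], [0.238, 0.971, -0.001], [0.003, -0.001, -1.0]]
contact_force: [0.7, 0.4, 0.1]
gripper_width: 0.0601
```

Emit:
apply_moves:
  increments:
    - {"x": -1.8,"y": 0.25,"z": 0,"twist": -0.14}
    - {"x": 0,"y": 0,"z": 0,"twist": 0}
    - {"x": 0,"y": 0,"z": 0,"twist": 0}

```text
time: 8.65
tcp_pos: [0.638, 0.2105, 0.1355]
orientation: [[-0.994, 0.109, -0.003], [0.109, 0.994, -0.0], [0.003, -0.001, -1.0]]
contact_force: [0.4, -0.0, -0.9]
gripper_width: 0.0601
```

```bash
python3 plan.py .639 .2117 .12 173.9 .639 .2117 .065 173.9;python3 -c "
from h import *
c=cap('side');b,a=[int(t) for t in proj(c,[.639,.2117,.1])[0]];save(c,'s4.png',(b-80,a-70,b+80,a+50),5)"
```

```text
from [0.638  0.2105 0.1355] 173.7
to [6.390e-01 2.117e-01 1.200e-01 1.739e+02]
[{"x": -0.09, "y": 0.13, "z": 1.55, "twist": -0.003}]
to [6.390e-01 2.117e-01 6.500e-02 1.739e+02]
[{"x": 0.0, "y": 0.0, "z": 2.75, "twist": 0.0}, {"x": 0.0, "y": 0.0, "z": 2.75, "twist": 0.0}]
```

View pics/s4.png

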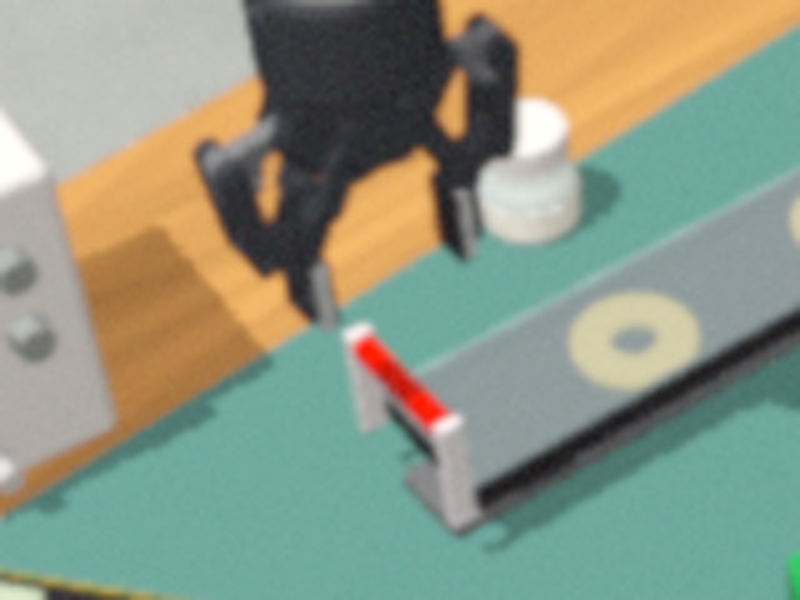

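The open jaws straddle the red bar (crop (400,380)) along the lane, so I'll descend and grip.

Emit:
apply_moves:
  increments:
    - {"x": -0.09,"y": 0.13,"z": 1.5,"twist": 0}
    - {"x": 0,"y": 0,"z": 2.8,"twist": 0}
    - {"x": 0,"y": 0,"z": 2.7,"twist": 0}
    - {"x": 0,"y": 0,"z": 0,"twist": 0}
    - {"x": 0,"y": 0,"z": 0,"twist": 0}

```text
time: 9.2
tcp_pos: [0.6389, 0.212, 0.0664]
orientation: [[-0.994, 0.106, -0.002], [0.106, 0.994, -0.0], [0.002, -0.001, -1.0]]
contact_force: [0.4, 0.1, 0.8]
gripper_width: 0.0597
```

Emit:
apply_moves:
  increments:
    - {"x": 0,"y": 0,"z": 0,"twist": 0}
    - {"x": 0,"y": 0,"z": 0,"twist": 0}
    - {"x": 0,"y": 0,"z": 0,"twist": 0}
    - {"x": 0,"y": 0,"z": 0,"twist": 0}
    - {"x": 0,"y": 0,"z": 0,"twist": 0}
  gripper: 0.6
  grip_force: 30

```text
time: 9.7
tcp_pos: [0.6409, 0.212, 0.0688]
orientation: [[-0.994, 0.106, 0.002], [0.106, 0.994, 0.0], [-0.002, 0.0, -1.0]]
contact_force: [-0.7, -0.8, 5.8]
gripper_width: 0.0106
```

```bash
python3 - <<'E'
# arc of the handle: shifts in tool y (along lane, toward low corner is -y) and z per step of tilt
import numpy as np
a0=np.arctan2(52,362);R=np.hypot(52,362)
t=np.r_[np.linspace(0,.64,11)]
h=R*np.cos(a0+t)/10;v=R*np.sin(a0+t)/10
for i in range(10): print(round(t[i+1],3),"dlane",round(h[i+1]-h[i],2),"z",round(-(v[i+1]-v[i]),2))
E
python3 -c "
from plan import *;print(now(),monitor.get_state()['contact_force'],monitor.get_state()['gripper_width'],monitor.get_state()['joint_positions'])"
```

```text
0.064 dlane -0.41 z -2.3
0.128 dlane -0.55 z -2.27
0.192 dlane -0.7 z -2.23
0.256 dlane -0.84 z -2.18
0.32 dlane -0.98 z -2.13
0.384 dlane -1.11 z -2.06
0.448 dlane -1.24 z -1.98
0.512 dlane -1.36 z -1.9
0.576 dlane -1.48 z -1.81
0.64 dlane -1.6 z -1.71
(array([0.64090844, 0.21200549, 0.06879682]), np.float64(3.03570916989003)) [-0.66572758 -0.82405761  5.81388785] 0.010649358151269184 [ 2.02824820e-01  4.84893589e-01  1.50878820e+00 -1.41395040e-04
  1.14588571e+00 -1.26203035e+00]
```

Emit:
apply_moves:
  increments:
    - {"x": 0,"y": -0.41,"z": -2.3,"twist": 0}
    - {"x": 0,"y": -0.55,"z": -2.27,"twist": 0}
    - {"x": 0,"y": -0.7,"z": -2.23,"twist": 0}
    - {"x": 0,"y": -0.84,"z": -2.18,"twist": 0}
    - {"x": 0,"y": -0.98,"z": -2.13,"twist": 0}

```text
time: 10.2
tcp_pos: [0.6365, 0.1789, 0.1789]
orientation: [[-0.994, 0.105, 0.001], [0.105, 0.994, 0.003], [-0.001, 0.003, -1.0]]
contact_force: [3.1, 3.7, -2.3]
gripper_width: 0.0113
```

Emit:
apply_moves:
  increments:
    - {"x": 0,"y": -1.11,"z": -2.06,"twist": 0}
    - {"x": 0,"y": -1.24,"z": -1.98,"twist": 0}
    - {"x": 0,"y": -1.36,"z": -1.9,"twist": 0}
    - {"x": 0,"y": -1.48,"z": -1.81,"twist": 0}
    - {"x": 0,"y": -1.6,"z": -1.71,"twist": 0}

```text
time: 10.7
tcp_pos: [0.6296, 0.1129, 0.2751]
orientation: [[-0.995, 0.104, 0.003], [0.104, 0.995, 0.006], [-0.002, 0.006, -1.0]]
contact_force: [1.9, 8.6, 3.4]
gripper_width: 0.0106
```

Emit:
apply_moves:
  increments:
    - {"x": 0,"y": 0,"z": 0,"twist": 0}
    - {"x": 0,"y": 0,"z": 0,"twist": 0}
    - {"x": 0,"y": 0,"z": 0,"twist": 0}
    - {"x": 0,"y": 0,"z": 0,"twist": 0}
    - {"x": 0,"y": 0,"z": 0,"twist": 0}

```text
time: 11.2
tcp_pos: [0.6297, 0.1131, 0.275]
orientation: [[-0.995, 0.104, 0.003], [0.104, 0.995, 0.005], [-0.003, 0.006, -1.0]]
contact_force: [-0.1, 9.0, 7.0]
gripper_width: 0.0106
```

Emit:
apply_moves:
  increments:
    - {"x": 0,"y": 0,"z": 0,"twist": 0}
    - {"x": 0,"y": 0,"z": 0,"twist": 0}
    - {"x": 0,"y": 0,"z": 0,"twist": 0}
    - {"x": 0,"y": 0,"z": 0,"twist": 0}
    - {"x": 0,"y": 0,"z": 0,"twist": 0}

```text
time: 11.7
tcp_pos: [0.6297, 0.1131, 0.275]
orientation: [[-0.995, 0.104, 0.003], [0.104, 0.995, 0.005], [-0.003, 0.006, -1.0]]
contact_force: [-0.5, 9.3, 5.8]
gripper_width: 0.0106
```

```bash
python3 -c "
from h import *
c=cap('side');save(c,'s5.png',(180,90,420,290),3)"
```

```text
(no output)
```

View pics/s5.png

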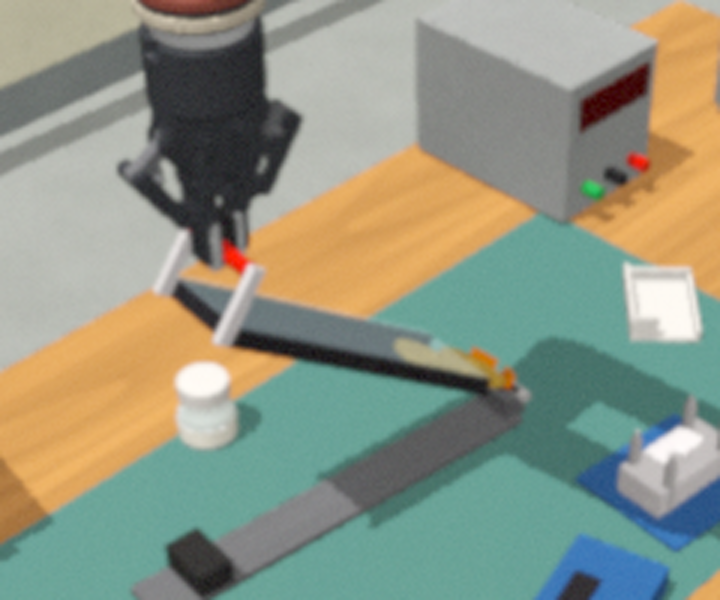

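The tray is tilted and both discs have slid to the low end, one at the orange walls (470,360). I'll lower by the reversed arc.

Emit:
apply_moves:
  increments:
    - {"x": 0,"y": 1.6,"z": 1.71,"twist": 0}
    - {"x": 0,"y": 1.48,"z": 1.81,"twist": 0}
    - {"x": 0,"y": 1.36,"z": 1.9,"twist": 0}
    - {"x": 0,"y": 1.24,"z": 1.98,"twist": 0}
    - {"x": 0,"y": 1.11,"z": 2.06,"twist": 0}

```text
time: 12.25
tcp_pos: [0.6372, 0.1791, 0.1786]
orientation: [[-0.994, 0.105, 0.003], [0.105, 0.994, 0.002], [-0.003, 0.002, -1.0]]
contact_force: [2.7, 0.4, -0.0]
gripper_width: 0.0105
```

Emit:
apply_moves:
  increments:
    - {"x": 0,"y": 0.98,"z": 2.13,"twist": 0}
    - {"x": 0,"y": 0.84,"z": 2.18,"twist": 0}
    - {"x": 0,"y": 0.7,"z": 2.23,"twist": 0}
    - {"x": 0,"y": 0.55,"z": 2.27,"twist": 0}
    - {"x": 0,"y": 0.41,"z": 2.2,"twist": 0}

```text
time: 12.75
tcp_pos: [0.6406, 0.2122, 0.0678]
orientation: [[-0.994, 0.105, 0.001], [0.105, 0.994, -0.0], [-0.001, -0.0, -1.0]]
contact_force: [-8.0, -17.6, 46.9]
gripper_width: 0.0105
```

Emit:
apply_moves:
  increments:
    - {"x": 0,"y": 0,"z": 0,"twist": 0}
    - {"x": 0,"y": 0,"z": 0,"twist": 0}
    - {"x": 0,"y": 0,"z": 0,"twist": 0}
  gripper: 6.0

```text
time: 13.05
tcp_pos: [0.6405, 0.2121, 0.0691]
orientation: [[-0.994, 0.106, 0.001], [0.106, 0.994, 0.0], [-0.001, 0.001, -1.0]]
contact_force: [0.8, 0.5, 0.3]
gripper_width: 0.054
```

Emit:
apply_moves:
  increments:
    - {"x": 0,"y": 0,"z": -3,"twist": 0}
    - {"x": 0,"y": 0,"z": -3.5,"twist": 0}
    - {"x": 0,"y": 0,"z": -3.5,"twist": 0}
    - {"x": 0,"y": 0,"z": 0,"twist": 0}

```text
time: 13.45
tcp_pos: [0.6443, 0.2128, 0.177]
orientation: [[-0.994, 0.106, 0.013], [0.106, 0.994, 0.003], [-0.012, 0.004, -1.0]]
contact_force: [0.6, 0.1, 0.8]
gripper_width: 0.0601
```

```bash
cat > disc.py <<'E'
from h import *
import sys
def discs(c,zz=.04):
    hsv=cv2.cvtColor(c["frame"],cv2.COLOR_RGB2HSV);H,S,V=[hsv[...,i].astype(int) for i in range(3)];X=cloud(c)
    m=((H>12)&(H<30)&(S>50)&(X[...,0]>.35)&(X[...,0]<.75)&(X[...,1]>-.3)&(X[...,1]<.3)&(X[...,2]>.015)&(X[...,2]<.06)).astype(np.uint8)
    n,l,st,ce=cv2.connectedComponentsWithStats(m)
    for i in range(1,n):
        if st[i,4]<40: continue
        cs,_=cv2.findContours((l==i).astype(np.uint8),cv2.RETR_EXTERNAL,cv2.CHAIN_APPROX_NONE)
        w=onplane(c,cs[0].reshape(-1,2),zz)[:,:2]*1000
        (x,y),r=cv2.minEnclosingCircle(w.astype(np.float32))
        print(st[i,4],ce[i].round(),"circle",round(x,1),round(y,1),"r",round(r,1),"medz",np.round(np.median(X[l==i][:,2]),4))
for n in ("top","side"):
    c=cap(n);print(n);discs(c)
    if len(sys.argv)>1 and n==sys.argv[2]:
        b,a=[int(t) for t in proj(c,[.6056,-.1005,.04])[0]] if len(sys.argv)<4 else map(int,sys.argv[3:5]);save(c,sys.argv[1],(b-60,a-50,b+60,a+50),6)
E
python3 disc.py t6.png top; python3 plan.py .639 .21 .17 173.9 .6056 -.1005 .12 83.9
```

```text
top
681 [359. 207.] circle 609.9 -71.4 r 63.8 medz 0.0447
side
372 [334. 222.] circle 607.8 -100.2 r 38.4 medz 0.0412
106 [313. 234.] circle 611.1 -33.9 r 27.6 medz 0.0477
from [0.6413 0.2121 0.171 ] 173.9
to [6.390e-01 2.100e-01 1.700e-01 1.739e+02]
[{"x": 0.21, "y": -0.24, "z": 0.1, "twist": 0.0}]
to [ 0.6056 -0.1005  0.12   83.9   ]
[{"x": 0.0, "y": -2.6, "z": 0.42, "twist": 0.131}, {"x": -0.34, "y": -2.58, "z": 0.42, "twist": 0.131}, {"x": -0.67, "y": -2.51, "z": 0.42, "twist": 0.131}, {"x": -0.99, "y": -2.41, "z": 0.42, "twist": 0.131}, {"x": -1.3, "y": -2.25, "z": 0.42, "twist": 0.131}]
[{"x": -1.58, "y": -2.07, "z": 0.42, "twist": 0.131}, {"x": -1.84, "y": -1.84, "z": 0.42, "twist": 0.131}, {"x": -2.06, "y": -1.59, "z": 0.42, "twist": 0.131}, {"x": -2.25, "y": -1.3, "z": 0.42, "twist": 0.131}, {"x": -2.4, "y": -1.0, "z": 0.42, "twist": 0.131}]
[{"x": -2.51, "y": -0.68, "z": 0.42, "twist": 0.131}, {"x": -2.58, "y": -0.34, "z": 0.42, "twist": 0.131}]
```

View pics/t6.png

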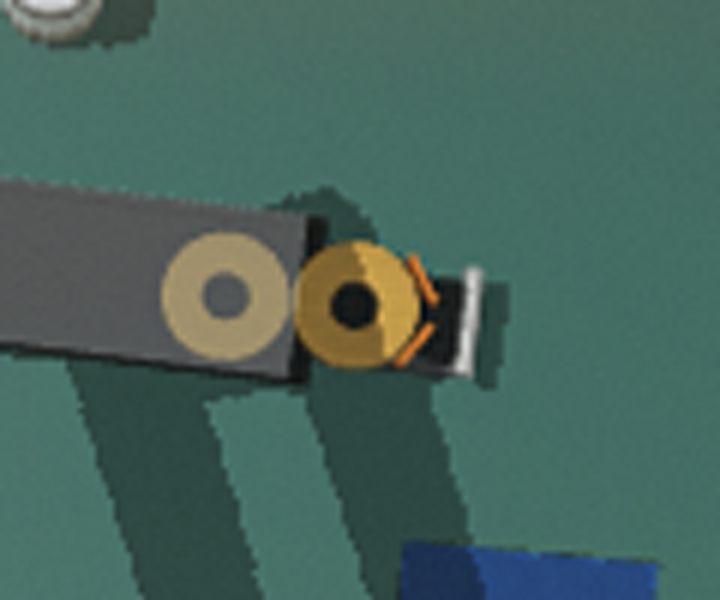

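One disc (crop (356,304)) sits against the orange walls and the second is behind it under the cover. The lowering ended at 47 N on the handle, so next time I'll release a little earlier. Now for the disc.

```bash
python3 - <<'E'
from h import *
c=np.load("top0.npy",allow_pickle=True).item()
b,a=[int(t) for t in proj(c,[.6056,-.1005,.04])[0]]
for q in ((356,304),(225,296)):
    u,v=(np.array(q)-2.5)/6+[b-60,a-50];print(onplane(c,[u,v],.04))
E
python3 plan.py .6056 -.1005 .13 83.9
```

```text
[[ 0.60697441 -0.09625264  0.04      ]]
[[ 0.60955619 -0.03594345  0.04      ]]
from [0.6413 0.2121 0.171 ] 173.9
to [ 0.6056 -0.1005  0.13   83.9   ]
[{"x": 0.02, "y": -2.62, "z": 0.34, "twist": 0.131}, {"x": -0.32, "y": -2.6, "z": 0.34, "twist": 0.131}, {"x": -0.66, "y": -2.54, "z": 0.34, "twist": 0.131}, {"x": -0.99, "y": -2.43, "z": 0.34, "twist": 0.131}, {"x": -1.29, "y": -2.28, "z": 0.34, "twist": 0.131}]
[{"x": -1.58, "y": -2.09, "z": 0.34, "twist": 0.131}, {"x": -1.84, "y": -1.87, "z": 0.34, "twist": 0.131}, {"x": -2.07, "y": -1.61, "z": 0.34, "twist": 0.131}, {"x": -2.26, "y": -1.33, "z": 0.34, "twist": 0.131}, {"x": -2.42, "y": -1.02, "z": 0.34, "twist": 0.131}]
[{"x": -2.53, "y": -0.7, "z": 0.34, "twist": 0.131}, {"x": -2.6, "y": -0.36, "z": 0.34, "twist": 0.131}]
```

Emit:
apply_moves:
  increments:
    - {"x": 0.02,"y": -2.62,"z": 0.34,"twist": 0.131}
    - {"x": -0.32,"y": -2.6,"z": 0.34,"twist": 0.131}
    - {"x": -0.66,"y": -2.54,"z": 0.34,"twist": 0.131}
    - {"x": -0.99,"y": -2.43,"z": 0.34,"twist": 0.131}
    - {"x": -1.29,"y": -2.28,"z": 0.34,"twist": 0.131}
  gripper: 8.5

```text
time: 14.05
tcp_pos: [0.6239, 0.0807, 0.1496]
orientation: [[-0.721, 0.693, -0.003], [0.693, 0.721, 0.0], [0.002, -0.002, -1.0]]
contact_force: [0.1, -0.8, 0.0]
gripper_width: 0.0853
```

Emit:
apply_moves:
  increments:
    - {"x": -1.58,"y": -2.09,"z": 0.34,"twist": 0.131}
    - {"x": -1.84,"y": -1.87,"z": 0.34,"twist": 0.131}
    - {"x": -2.07,"y": -1.61,"z": 0.34,"twist": 0.131}
    - {"x": -2.26,"y": -1.33,"z": 0.34,"twist": 0.131}
    - {"x": -2.42,"y": -1.02,"z": 0.34,"twist": 0.131}

```text
time: 14.55
tcp_pos: [0.609, -0.0494, 0.1326]
orientation: [[-0.149, 0.989, -0.002], [0.989, 0.149, 0.001], [0.001, -0.002, -1.0]]
contact_force: [0.7, -0.2, 1.1]
gripper_width: 0.0851
```

Emit:
apply_moves:
  increments:
    - {"x": -2.3,"y": -0.7,"z": 0.34,"twist": 0.131}
    - {"x": -2.4,"y": -0.3,"z": 0.34,"twist": 0.131}
    - {"x": 0,"y": 0,"z": 0,"twist": 0}
    - {"x": 0,"y": 0,"z": 0,"twist": 0}

```text
time: 14.95
tcp_pos: [0.6036, -0.0965, 0.1263]
orientation: [[0.106, 0.994, -0.002], [0.994, -0.106, 0.001], [0.001, -0.002, -1.0]]
contact_force: [0.1, -0.1, -0.1]
gripper_width: 0.0852
```

```bash
python3 plan.py .607 -.0965 .08 83.9 .607 -.0965 .016 83.9; python3 -c "
from h import *
c=cap('side');b,a=[int(t) for t in proj(c,[.607,-.0965,.08])[0]];save(c,'s7.png',(b-60,a-50,b+60,a+50),6)
X=cloud(c);m=(X[...,2]>.12)&(X[...,2]<.2)&(abs(X[...,0]-.607)<.09)&(abs(X[...,1]+.0965)<.09);print('lowest gripper z',np.percentile(X[m][:,2],[0,1,5]))"
```

```text
from [ 0.6036 -0.0965  0.1263] 83.9
to [ 6.07e-01 -9.65e-02  8.00e-02  8.39e+01]
[{"x": 0.02, "y": 0.17, "z": 2.31, "twist": -0.0}, {"x": 0.02, "y": 0.17, "z": 2.31, "twist": -0.0}]
to [ 6.07e-01 -9.65e-02  1.60e-02  8.39e+01]
[{"x": 0.0, "y": 0.0, "z": 3.2, "twist": 0.0}, {"x": 0.0, "y": 0.0, "z": 3.2, "twist": 0.0}]
lowest gripper z [0.13926708 0.14104761 0.14637876]
```

View pics/s7.png

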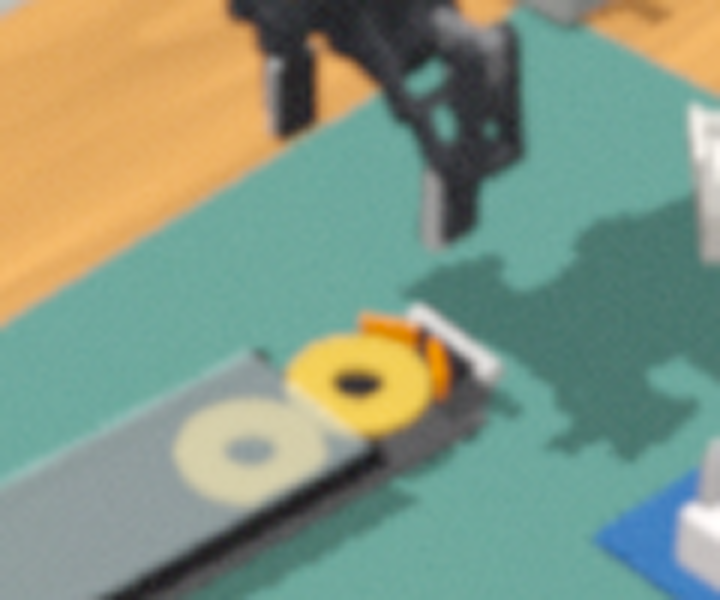

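The open fingertips straddle the disc (crop (358,383)). Depth shows them 13 mm above the TCP when open, as stated, so for a 60 mm grip the TCP should be about 13 mm above the table.

Emit:
apply_moves:
  increments:
    - {"x": 0.02,"y": 0.17,"z": 2.5,"twist": 0}
    - {"x": 0.02,"y": 0.17,"z": 2.5,"twist": 0}
    - {"x": 0,"y": 0,"z": 2.5,"twist": 0}
    - {"x": 0,"y": 0,"z": 2.5,"twist": 0}
    - {"x": 0,"y": 0,"z": 1.3,"twist": 0}

```text
time: 15.5
tcp_pos: [0.6063, -0.0946, 0.0119]
orientation: [[0.104, 0.995, -0.004], [0.995, -0.104, 0.001], [0.001, -0.004, -1.0]]
contact_force: [-0.6, 0.0, -1.2]
gripper_width: 0.085
```

Emit:
apply_moves:
  increments:
    - {"x": 0,"y": 0,"z": 0,"twist": 0}
    - {"x": 0,"y": 0,"z": 0,"twist": 0}

```text
time: 15.7
tcp_pos: [0.6084, -0.096, 0.0151]
orientation: [[0.106, 0.994, 0.0], [0.994, -0.106, -0.0], [-0.0, 0.0, -1.0]]
contact_force: [0.5, -0.5, -0.7]
gripper_width: 0.0851
```

Emit:
apply_moves:
  increments:
    - {"x": 0,"y": 0,"z": 0,"twist": 0}
    - {"x": 0,"y": 0,"z": 0,"twist": 0}
    - {"x": 0,"y": 0,"z": 0,"twist": 0}
    - {"x": 0,"y": 0,"z": 0,"twist": 0}
    - {"x": 0,"y": 0,"z": 0,"twist": 0}
  gripper: 5.4
  grip_force: 40

```text
time: 16.2
tcp_pos: [0.6089, -0.0966, 0.0164]
orientation: [[0.107, 0.994, 0.002], [0.994, -0.107, -0.0], [-0.0, 0.002, -1.0]]
contact_force: [-1.4, 1.1, 5.6]
gripper_width: 0.0573
```

Emit:
apply_moves:
  increments:
    - {"x": 0,"y": 0,"z": -1,"twist": 0}
    - {"x": 0,"y": 0,"z": -2,"twist": 0}
    - {"x": 0,"y": 0,"z": -3,"twist": 0}
    - {"x": 0,"y": 0,"z": -3,"twist": 0}
    - {"x": 0,"y": 0,"z": 0,"twist": 0}

```text
time: 16.7
tcp_pos: [0.6117, -0.0976, 0.1109]
orientation: [[0.107, 0.994, 0.01], [0.994, -0.107, -0.003], [-0.002, 0.01, -1.0]]
contact_force: [1.5, -1.0, -0.7]
gripper_width: 0.0572
```

```bash
cat > look.py <<'E'
import sys
from h import *
n,f,hw,hh,s=sys.argv[1],sys.argv[2],int(sys.argv[3]),int(sys.argv[4]),float(sys.argv[5])
p=np.array([float(t) for t in sys.argv[6:9]]) if len(sys.argv)>6 else np.array(monitor.get_state()["tcp_pos"])
c=cap(n);b,a=[int(t) for t in proj(c,p)[0]];save(c,f,(b-hw,a-hh,b+hw,a+hh),s);print("origin",b-hw,a-hh)
E
python3 look.py side s8.png 60 50 6;python3 plan.py .6075 -.0965 .11 83.9 .4424 -.177 .11 85.7
```

```text
origin 272 148
from [ 0.6103 -0.0972  0.1083] 83.9
to [ 0.6075 -0.0965  0.11   83.9   ]
[{"x": 0.04, "y": -0.29, "z": -0.17, "twist": -0.001}]
to [ 0.4424 -0.177   0.11   85.7   ]
[{"x": -1.95, "y": -3.11, "z": -0.0, "twist": -0.006}, {"x": -1.93, "y": -3.12, "z": -0.0, "twist": -0.006}, {"x": -1.91, "y": -3.14, "z": -0.0, "twist": -0.006}, {"x": -1.89, "y": -3.15, "z": -0.0, "twist": -0.006}, {"x": -1.87, "y": -3.16, "z": -0.0, "twist": -0.006}]
```

View pics/s8.png

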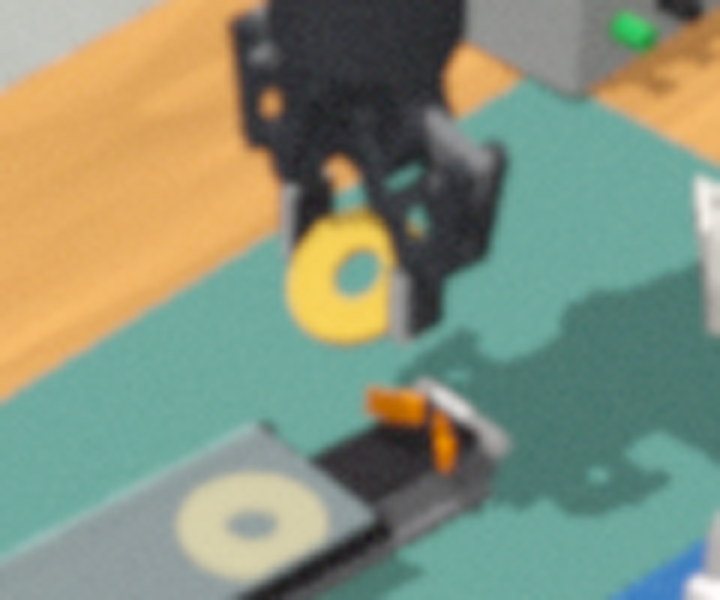

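The disc is held but tipped about the jaw axis, its +y side low. It had lain about 4 mm up-lane, so its rim caught under the cover as I lifted. I'll measure the tilt; pressing it down on the flat jig top should level it.

```bash
cat > held.py <<'E'
from h import *
s=monitor.get_state();p=np.array(s["tcp_pos"]);print("tcp",p.round(4),"F",np.round(s["contact_force"],1),s["gripper_width"])
for n in("side","top"):
    c=cap(n);hsv=cv2.cvtColor(c["frame"],cv2.COLOR_RGB2HSV);H,S,V=[hsv[...,i].astype(int) for i in range(3)];X=cloud(c)
    m=(H>12)&(H<32)&(S>90)&(np.linalg.norm(X-(p+[0,0,.02]),axis=2)<.05)
    m=cv2.erode(m.astype(np.uint8),np.ones((2,2)))>0
    P=X[m]
    if len(P)<20: print(n,"few",len(P));continue
    o=np.median(P,0);u,sv,vt=np.linalg.svd(P-P.mean(0));nn=vt[2]*np.sign(vt[2][2])
    print(n,len(P),"bbox mid-tcp",np.round((P.min(0)+P.max(0))/2-p,4),"mean-tcp",np.round(P.mean(0)-p,4),"ext",np.round(np.ptp(P,0),3),"normal",nn.round(3),"rms",round(sv[2]/len(P)**.5,4))
E
python3 held.py
```

```text
tcp [ 0.6103 -0.0972  0.1083] F [ 0.5 -0.1 -1.8] 0.05680861048349543
side 214 bbox mid-tcp [0.0024 0.0084 0.0304] mean-tcp [0.0058 0.0103 0.0163] ext [0.061 0.043 0.053] normal [0.201 0.616 0.762] rms 0.0043
top few 7
```

```bash
python3 - <<'E'
from h import *
c=np.load("side0.npy",allow_pickle=True).item()
p=np.array([.6103,-.0972,.1083]);j=np.array([.9943,-.1063,0])
P=np.array(c["pose"])
for q in((357,272),(345,280)):
    uv=(np.array(q)-2.5)/6+[272,148]
    d=(rays(c,uv)@P[:3,:3].T)[0];o=P[:3,3];t=((p-o)@j)/(d@j);X=o+t*d;print(X,X-p)
E
```

```text
[ 0.6110194  -0.09047092  0.13301105] [0.0007194  0.00672908 0.02471105]
[ 0.61167182 -0.0843684   0.13208986] [0.00137182 0.0128316  0.02378986]
```

Emit:
apply_moves:
  increments:
    - {"x": -1.95,"y": -3.35,"z": 0,"twist": -0.006}
    - {"x": -1.93,"y": -3.35,"z": 0,"twist": -0.006}
    - {"x": -1.95,"y": -3.35,"z": 0,"twist": -0.006}
    - {"x": -1.95,"y": -3.35,"z": 0,"twist": -0.006}
    - {"x": -1.9,"y": -3.3,"z": 0,"twist": -0.007}

```text
time: 17.35
tcp_pos: [0.4298, -0.1765, 0.1027]
orientation: [[0.075, 0.997, -0.003], [0.997, -0.075, 0.002], [0.001, -0.003, -1.0]]
contact_force: [0.1, -0.8, -0.7]
gripper_width: 0.057
```

Emit:
apply_moves:
  increments:
    - {"x": 0,"y": 0,"z": 0,"twist": 0}
    - {"x": 0,"y": 0,"z": 0,"twist": 0}
    - {"x": 0,"y": 0,"z": 0,"twist": 0}

```text
time: 17.65
tcp_pos: [0.4328, -0.1767, 0.1041]
orientation: [[0.076, 0.997, -0.0], [0.997, -0.076, 0.001], [0.001, -0.0, -1.0]]
contact_force: [0.1, 0.1, -1.1]
gripper_width: 0.057
```

```bash
python3 plan.py .4424 -.1785 .07 85.7; python3 held.py; python3 look.py side s9.png 60 50 6
```

```text
from [ 0.4328 -0.1767  0.1041] 85.6
to [ 4.424e-01 -1.785e-01  7.000e-02  8.570e+01]
[{"x": -0.11, "y": 0.97, "z": 3.41, "twist": -0.001}]
tcp [ 0.4328 -0.1767  0.1041] F [ 0.1  0.1 -1.1] 0.05704833541324094
side 302 bbox mid-tcp [0.002  0.0058 0.0303] mean-tcp [0.003  0.0085 0.0176] ext [0.058 0.049 0.058] normal [0.155 0.591 0.792] rms 0.0044
top few 1
origin 352 169
```

View pics/s9.png

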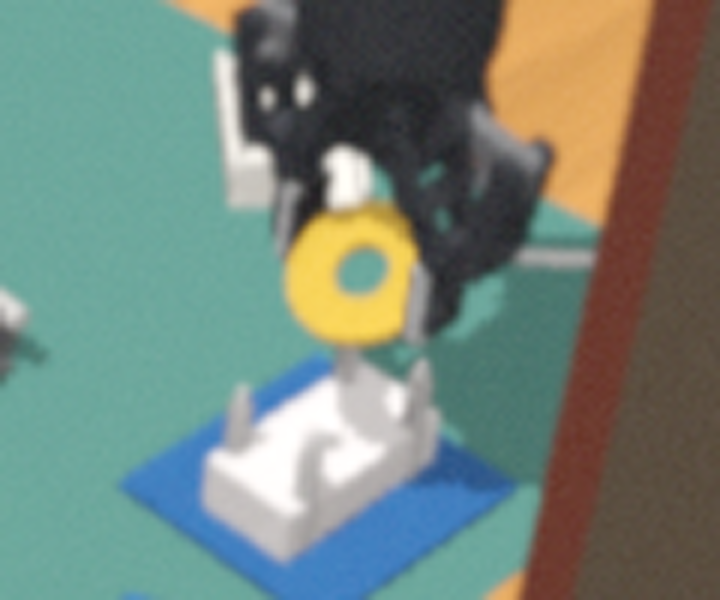

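The disc hangs over the jig with its +y edge about 37° low. I'll lower it gently onto the block so that edge touches first.

Emit:
apply_moves:
  increments:
    - {"x": -0.11,"y": 0.97,"z": 2,"twist": 0}
    - {"x": 0,"y": 0,"z": 2,"twist": 0}
    - {"x": 0,"y": 0,"z": 1.5,"twist": 0}
    - {"x": 0,"y": 0,"z": 0,"twist": 0}
    - {"x": 0,"y": 0,"z": 0,"twist": 0}

```text
time: 18.3
tcp_pos: [0.4423, -0.1784, 0.0495]
orientation: [[0.075, 0.997, -0.001], [0.997, -0.075, 0.0], [0.0, -0.001, -1.0]]
contact_force: [0.3, 0.2, -0.3]
gripper_width: 0.0566
```

Emit:
apply_moves:
  increments:
    - {"x": 0,"y": 0,"z": 0.4,"twist": 0}
    - {"x": 0,"y": 0,"z": 0.4,"twist": 0}
    - {"x": 0,"y": 0,"z": 0.4,"twist": 0}
    - {"x": 0,"y": 0,"z": 0.4,"twist": 0}
    - {"x": 0,"y": 0,"z": 0,"twist": 0}

```text
time: 18.8
tcp_pos: [0.4421, -0.1788, 0.0332]
orientation: [[0.076, 0.997, -0.0], [0.997, -0.076, 0.0], [0.0, -0.0, -1.0]]
contact_force: [-1.2, 0.6, 0.3]
gripper_width: 0.0572
```

Emit:
apply_moves:
  increments:
    - {"x": 0,"y": 0,"z": 0.3,"twist": 0}
    - {"x": 0,"y": 0,"z": 0.3,"twist": 0}
    - {"x": 0,"y": 0,"z": 0.3,"twist": 0}
    - {"x": 0,"y": 0,"z": 0,"twist": 0}

```text
time: 19.2
tcp_pos: [0.4437, -0.1809, 0.0263]
orientation: [[0.076, 0.997, 0.003], [0.997, -0.076, -0.004], [-0.003, 0.003, -1.0]]
contact_force: [-2.3, -4.6, 9.0]
gripper_width: 0.0573
```

```bash
python3 held.py
```

```text
tcp [ 0.4437 -0.1809  0.0263] F [-2.3 -4.6  9. ] 0.05726078369663941
side 212 bbox mid-tcp [0.0003 0.0114 0.0327] mean-tcp [0.0044 0.0074 0.0214] ext [0.062 0.065 0.047] normal [0.173 0.373 0.911] rms 0.0056
top few 1
```

It is levelling (tilt down from 37° to 24°, 9 N). I'll continue with a softer grip.

Emit:
apply_moves:
  increments:
    - {"x": 0,"y": 0,"z": 0.3,"twist": 0}
    - {"x": 0,"y": 0,"z": 0.3,"twist": 0}
    - {"x": 0,"y": 0,"z": 0,"twist": 0}
    - {"x": 0,"y": 0,"z": 0,"twist": 0}
  grip_force: 20

```text
time: 19.7
tcp_pos: [0.4444, -0.1806, 0.0207]
orientation: [[0.076, 0.997, 0.004], [0.997, -0.076, -0.003], [-0.003, 0.005, -1.0]]
contact_force: [-0.8, -2.3, 9.3]
gripper_width: 0.0572
```

Emit:
apply_moves:
  increments:
    - {"x": 0,"y": 0,"z": 0.3,"twist": 0}
    - {"x": 0,"y": 0,"z": 0.3,"twist": 0}
    - {"x": 0,"y": 0,"z": 0,"twist": 0}
    - {"x": 0,"y": 0,"z": 0,"twist": 0}

```text
time: 20.1
tcp_pos: [0.4446, -0.1806, 0.0147]
orientation: [[0.076, 0.997, 0.005], [0.997, -0.076, -0.003], [-0.003, 0.005, -1.0]]
contact_force: [1.1, -2.2, 8.4]
gripper_width: 0.0576
```

```bash
python3 held.py
```

```text
tcp [ 0.4446 -0.1806  0.0147] F [ 1.1 -2.2  8.4] 0.05757146927593612
side 169 bbox mid-tcp [-0.0009  0.0105  0.0373] mean-tcp [0.0048 0.0084 0.0251] ext [0.059 0.061 0.037] normal [0.087 0.048 0.995] rms 0.0046
top few 2
```

Emit:
apply_moves:
  increments:
    - {"x": 0,"y": 0,"z": 0.3,"twist": 0}
    - {"x": 0,"y": 0,"z": 0,"twist": 0}
    - {"x": 0,"y": 0,"z": 0,"twist": 0}

```text
time: 20.5
tcp_pos: [0.4448, -0.1807, 0.012]
orientation: [[0.076, 0.997, 0.005], [0.997, -0.076, -0.003], [-0.003, 0.005, -1.0]]
contact_force: [0.7, -1.6, 12.9]
gripper_width: 0.0567
```

Emit:
apply_moves:
  increments:
    - {"x": 0,"y": 0,"z": 0,"twist": 0}
    - {"x": 0,"y": 0,"z": 0,"twist": 0}
    - {"x": 0,"y": 0,"z": 0,"twist": 0}
  gripper: 8.0

```text
time: 20.8
tcp_pos: [0.4417, -0.1785, 0.0091]
orientation: [[0.076, 0.997, -0.001], [0.997, -0.076, 0.0], [0.0, -0.001, -1.0]]
contact_force: [0.2, -0.7, -0.2]
gripper_width: 0.0797
```

Emit:
apply_moves:
  increments:
    - {"x": 0,"y": 0,"z": -2,"twist": 0}
    - {"x": 0,"y": 0,"z": -3,"twist": 0}
    - {"x": 0,"y": 0,"z": -4,"twist": 0}
    - {"x": 0,"y": 0,"z": -4,"twist": 0}
    - {"x": 0,"y": 0,"z": 0,"twist": 0}

```text
time: 21.3
tcp_pos: [0.4455, -0.1807, 0.1453]
orientation: [[0.076, 0.997, 0.009], [0.997, -0.076, -0.005], [-0.005, 0.009, -1.0]]
contact_force: [0.6, -0.9, -0.2]
gripper_width: 0.08
```

```bash
python3 look.py side s10.png 60 50 6 .4424 -.177 .04; python3 plan.py .639 .2117 .16 173.9; python3 disc.py
```

```text
origin 346 188
from [ 0.4441 -0.1799  0.1425] 85.6
to [6.390e-01 2.117e-01 1.600e-01 1.739e+02]
[{"x": 3.38, "y": 1.37, "z": -0.15, "twist": -0.128}, {"x": 3.17, "y": 1.79, "z": -0.15, "twist": -0.128}, {"x": 2.92, "y": 2.18, "z": -0.15, "twist": -0.128}, {"x": 2.61, "y": 2.54, "z": -0.15, "twist": -0.128}, {"x": 2.27, "y": 2.85, "z": -0.15, "twist": -0.128}]
[{"x": 1.88, "y": 3.12, "z": -0.15, "twist": -0.128}, {"x": 1.47, "y": 3.34, "z": -0.15, "twist": -0.128}, {"x": 1.03, "y": 3.5, "z": -0.15, "twist": -0.128}, {"x": 0.57, "y": 3.6, "z": -0.15, "twist": -0.128}, {"x": 0.11, "y": 3.64, "z": -0.15, "twist": -0.128}]
[{"x": -0.36, "y": 3.63, "z": -0.15, "twist": -0.128}, {"x": -0.82, "y": 3.55, "z": -0.15, "twist": -0.128}]
top
307 [346. 206.] circle 609.8 -33.9 r 29.5 medz 0.0483
44 [396. 274.] circle 425.9 -173.3 r 12.5 medz 0.0377
side
50 [337. 215.] circle 621.3 -124.0 r 15.3 medz 0.0425
65 [308. 236.] circle 612.3 -28.5 r 25.5 medz 0.0477
292 [405. 239.] circle 442.6 -172.5 r 32.0 medz 0.0372
```

View pics/s10.png

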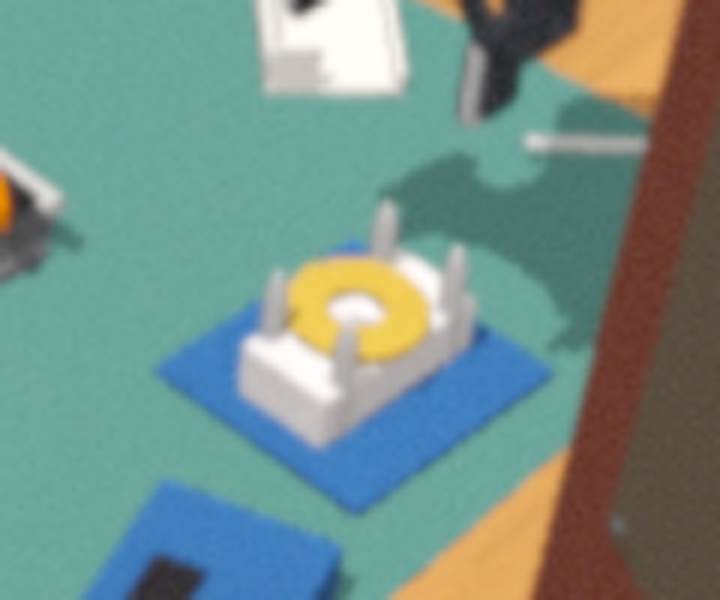

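Disc 1 lies flat between the four posts (crop (358,308)). Now the second tip.

Emit:
apply_moves:
  increments:
    - {"x": 3.38,"y": 1.37,"z": -0.15,"twist": -0.128}
    - {"x": 3.17,"y": 1.79,"z": -0.15,"twist": -0.128}
    - {"x": 2.92,"y": 2.18,"z": -0.15,"twist": -0.128}
    - {"x": 2.61,"y": 2.54,"z": -0.15,"twist": -0.128}
    - {"x": 2.27,"y": 2.85,"z": -0.15,"twist": -0.128}
  gripper: 6.0

```text
time: 21.95
tcp_pos: [0.5222, -0.0141, 0.1445]
orientation: [[-0.539, 0.842, -0.004], [0.842, 0.539, 0.001], [0.003, -0.003, -1.0]]
contact_force: [0.2, 0.7, 0.4]
gripper_width: 0.0601
```

Emit:
apply_moves:
  increments:
    - {"x": 1.88,"y": 3.12,"z": -0.15,"twist": -0.128}
    - {"x": 1.47,"y": 3.34,"z": -0.15,"twist": -0.128}
    - {"x": 1.03,"y": 3.5,"z": -0.15,"twist": -0.128}
    - {"x": 0.57,"y": 3.6,"z": -0.15,"twist": -0.128}
    - {"x": 0.11,"y": 3.64,"z": -0.15,"twist": -0.128}

```text
time: 22.45
tcp_pos: [0.6039, 0.1485, 0.1515]
orientation: [[-0.935, 0.354, -0.005], [0.354, 0.935, -0.001], [0.004, -0.002, -1.0]]
contact_force: [0.5, -0.6, 0.3]
gripper_width: 0.0596
```

Emit:
apply_moves:
  increments:
    - {"x": -0.36,"y": 3.63,"z": -0.15,"twist": -0.128}
    - {"x": -0.82,"y": 3.55,"z": -0.15,"twist": -0.128}
    - {"x": 0,"y": 0,"z": 0,"twist": 0}
    - {"x": 0,"y": 0,"z": 0,"twist": 0}
    - {"x": 0,"y": 0,"z": 0,"twist": 0}

```text
time: 22.95
tcp_pos: [0.6365, 0.2113, 0.1555]
orientation: [[-0.994, 0.112, -0.003], [0.112, 0.994, -0.001], [0.003, -0.001, -1.0]]
contact_force: [-0.5, 0.5, 0.5]
gripper_width: 0.0601
```

```bash
python3 plan.py .6405 .2121 .12 173.9 .6405 .2121 .068 173.9
```

```text
from [0.6365 0.2113 0.1555] 173.6
to [6.405e-01 2.121e-01 1.200e-01 1.739e+02]
[{"x": -0.39, "y": 0.12, "z": 3.55, "twist": -0.006}]
to [6.405e-01 2.121e-01 6.800e-02 1.739e+02]
[{"x": 0.0, "y": 0.0, "z": 2.6, "twist": 0.0}, {"x": 0.0, "y": 0.0, "z": 2.6, "twist": 0.0}]
```

Emit:
apply_moves:
  increments:
    - {"x": -0.39,"y": 0.12,"z": 3.5,"twist": -0.006}
    - {"x": 0,"y": 0,"z": 2.6,"twist": 0}
    - {"x": 0,"y": 0,"z": 2.6,"twist": 0}
    - {"x": 0,"y": 0,"z": 0,"twist": 0}
    - {"x": 0,"y": 0,"z": 0,"twist": 0}

```text
time: 23.45
tcp_pos: [0.6412, 0.212, 0.0703]
orientation: [[-0.994, 0.106, -0.002], [0.106, 0.994, -0.0], [0.002, -0.001, -1.0]]
contact_force: [0.4, 0.4, -0.7]
gripper_width: 0.0598
```

Emit:
apply_moves:
  increments:
    - {"x": 0,"y": 0,"z": 0,"twist": 0}
    - {"x": 0,"y": 0,"z": 0,"twist": 0}
    - {"x": 0,"y": 0,"z": 0,"twist": 0}
    - {"x": 0,"y": 0,"z": 0,"twist": 0}
    - {"x": 0,"y": 0,"z": 0,"twist": 0}
  gripper: 0.6
  grip_force: 30

```text
time: 23.95
tcp_pos: [0.6425, 0.2119, 0.0722]
orientation: [[-0.995, 0.105, 0.001], [0.105, 0.995, -0.002], [-0.002, -0.002, -1.0]]
contact_force: [-1.7, -5.9, 7.1]
gripper_width: 0.0105
```

Emit:
apply_moves:
  increments:
    - {"x": 0,"y": -0.41,"z": -2.3,"twist": 0}
    - {"x": 0,"y": -0.55,"z": -2.27,"twist": 0}
    - {"x": 0,"y": -0.7,"z": -2.23,"twist": 0}
    - {"x": 0,"y": -0.84,"z": -2.18,"twist": 0}
    - {"x": 0,"y": -0.98,"z": -2.13,"twist": 0}

```text
time: 24.45
tcp_pos: [0.6381, 0.1788, 0.1823]
orientation: [[-0.995, 0.104, 0.0], [0.104, 0.995, 0.001], [-0.0, 0.001, -1.0]]
contact_force: [2.6, 1.6, -4.9]
gripper_width: 0.0103
```

Emit:
apply_moves:
  increments:
    - {"x": 0,"y": -1.11,"z": -2.06,"twist": 0}
    - {"x": 0,"y": -1.24,"z": -1.98,"twist": 0}
    - {"x": 0,"y": -1.36,"z": -1.9,"twist": 0}
    - {"x": 0,"y": -1.48,"z": -1.81,"twist": 0}
    - {"x": 0,"y": -1.6,"z": -1.71,"twist": 0}

```text
time: 24.95
tcp_pos: [0.6312, 0.1129, 0.2783]
orientation: [[-0.995, 0.103, 0.002], [0.103, 0.995, 0.004], [-0.002, 0.004, -1.0]]
contact_force: [2.1, 7.3, 2.9]
gripper_width: 0.0108
```

Emit:
apply_moves:
  increments:
    - {"x": 0,"y": 0,"z": 0,"twist": 0}
    - {"x": 0,"y": 0,"z": 0,"twist": 0}
    - {"x": 0,"y": 0,"z": 0,"twist": 0}
    - {"x": 0,"y": 0,"z": 0,"twist": 0}
    - {"x": 0,"y": 0,"z": 0,"twist": 0}

```text
time: 25.45
tcp_pos: [0.6317, 0.113, 0.2782]
orientation: [[-0.995, 0.104, 0.003], [0.104, 0.995, 0.003], [-0.003, 0.004, -1.0]]
contact_force: [0.7, 6.7, 4.2]
gripper_width: 0.0106
```

Emit:
apply_moves:
  increments:
    - {"x": 0,"y": 0,"z": 0,"twist": 0}
    - {"x": 0,"y": 0,"z": 0,"twist": 0}
    - {"x": 0,"y": 0,"z": 0,"twist": 0}
    - {"x": 0,"y": 0,"z": 0,"twist": 0}
    - {"x": 0,"y": 0,"z": 0,"twist": 0}

```text
time: 25.95
tcp_pos: [0.6317, 0.113, 0.2782]
orientation: [[-0.995, 0.104, 0.003], [0.104, 0.995, 0.003], [-0.003, 0.004, -1.0]]
contact_force: [0.4, 6.3, 4.1]
gripper_width: 0.0105
```

Emit:
apply_moves:
  increments:
    - {"x": 0,"y": 0.8,"z": 0.85,"twist": 0}
    - {"x": 0,"y": 0.8,"z": 0.86,"twist": 0}
    - {"x": 0,"y": 0.74,"z": 0.9,"twist": 0}
    - {"x": 0,"y": 0.74,"z": 0.91,"twist": 0}
    - {"x": 0,"y": 0.68,"z": 0.95,"twist": 0}

```text
time: 26.45
tcp_pos: [0.6357, 0.1501, 0.2322]
orientation: [[-0.995, 0.104, 0.003], [0.104, 0.995, 0.002], [-0.003, 0.002, -1.0]]
contact_force: [2.4, 5.1, 2.3]
gripper_width: 0.0105
```

Emit:
apply_moves:
  increments:
    - {"x": 0,"y": 0.68,"z": 0.95,"twist": 0}
    - {"x": 0,"y": 0.62,"z": 0.99,"twist": 0}
    - {"x": 0,"y": 0.62,"z": 0.99,"twist": 0}
    - {"x": 0,"y": 0.56,"z": 1.03,"twist": 0}
    - {"x": 0,"y": 0.55,"z": 1.03,"twist": 0}

```text
time: 26.95
tcp_pos: [0.6387, 0.1792, 0.1812]
orientation: [[-0.995, 0.104, 0.002], [0.104, 0.995, 0.0], [-0.002, 0.001, -1.0]]
contact_force: [4.0, 3.5, 1.2]
gripper_width: 0.0107
```

Emit:
apply_moves:
  increments:
    - {"x": 0,"y": 0.49,"z": 1.06,"twist": 0}
    - {"x": 0,"y": 0.49,"z": 1.07,"twist": 0}
    - {"x": 0,"y": 0.42,"z": 1.09,"twist": 0}
    - {"x": 0,"y": 0.42,"z": 1.09,"twist": 0}
    - {"x": 0,"y": 0.35,"z": 1.11,"twist": 0}

```text
time: 27.45
tcp_pos: [0.6409, 0.2, 0.1266]
orientation: [[-0.994, 0.105, 0.001], [0.105, 0.994, -0.001], [-0.001, -0.0, -1.0]]
contact_force: [4.9, 2.8, -0.6]
gripper_width: 0.011
```

Emit:
apply_moves:
  increments:
    - {"x": 0,"y": 0.35,"z": 1.12,"twist": 0}
    - {"x": 0,"y": 0.28,"z": 1.13,"twist": 0}
    - {"x": 0,"y": 0.27,"z": 1.14,"twist": 0}
    - {"x": 0,"y": 0.2,"z": 1.1,"twist": 0}
    - {"x": 0,"y": 0.2,"z": 0.6,"twist": 0}

```text
time: 27.95
tcp_pos: [0.6417, 0.2118, 0.0747]
orientation: [[-0.995, 0.105, -0.001], [0.105, 0.995, -0.002], [0.0, -0.002, -1.0]]
contact_force: [6.3, -5.3, -1.9]
gripper_width: 0.0108
```

Emit:
apply_moves:
  increments:
    - {"x": 0,"y": 0,"z": 0,"twist": 0}
    - {"x": 0,"y": 0,"z": 0,"twist": 0}
    - {"x": 0,"y": 0,"z": 0,"twist": 0}
    - {"x": 0,"y": 0,"z": 0,"twist": 0}
    - {"x": 0,"y": 0,"z": 0,"twist": 0}
  gripper: 6.0

```text
time: 28.45
tcp_pos: [0.6417, 0.2131, 0.0769]
orientation: [[-0.995, 0.105, 0.0], [0.105, 0.995, 0.0], [-0.0, 0.0, -1.0]]
contact_force: [-0.5, 0.5, -0.4]
gripper_width: 0.0602
```

Emit:
apply_moves:
  increments:
    - {"x": 0,"y": 0,"z": -3,"twist": 0}
    - {"x": 0,"y": 0,"z": -3.5,"twist": 0}
    - {"x": 0,"y": 0,"z": -3.5,"twist": 0}
    - {"x": 0,"y": 0,"z": 0,"twist": 0}
    - {"x": 0,"y": 0,"z": 0,"twist": 0}

```text
time: 28.95
tcp_pos: [0.6425, 0.2133, 0.1783]
orientation: [[-0.995, 0.105, 0.003], [0.105, 0.995, 0.001], [-0.003, 0.001, -1.0]]
contact_force: [-0.0, 0.3, -0.6]
gripper_width: 0.0602
```

```bash
python3 disc.py t11.png top; python3 plan.py .607 -.0975 .12 83.9
```

```text
top
369 [370. 207.] circle 606.2 -101.0 r 34.5 medz 0.0425
317 [398. 266.] circle 446.0 -178.7 r 30.3 medz 0.0383
side
373 [334. 222.] circle 607.8 -100.2 r 38.4 medz 0.0414
299 [405. 239.] circle 443.3 -172.0 r 32.3 medz 0.037
from [0.6409 0.2129 0.1752] 174.0
to [ 0.607  -0.0975  0.12   83.9   ]
[{"x": 0.01, "y": -2.6, "z": 0.46, "twist": 0.131}, {"x": -0.33, "y": -2.58, "z": 0.46, "twist": 0.131}, {"x": -0.66, "y": -2.52, "z": 0.46, "twist": 0.131}, {"x": -0.99, "y": -2.41, "z": 0.46, "twist": 0.131}, {"x": -1.29, "y": -2.26, "z": 0.46, "twist": 0.131}]
[{"x": -1.58, "y": -2.07, "z": 0.46, "twist": 0.131}, {"x": -1.83, "y": -1.85, "z": 0.46, "twist": 0.131}, {"x": -2.06, "y": -1.59, "z": 0.46, "twist": 0.131}, {"x": -2.25, "y": -1.31, "z": 0.46, "twist": 0.131}, {"x": -2.4, "y": -1.0, "z": 0.46, "twist": 0.131}]
[{"x": -2.51, "y": -0.68, "z": 0.46, "twist": 0.131}, {"x": -2.58, "y": -0.35, "z": 0.46, "twist": 0.131}]
```

View pics/t11.png

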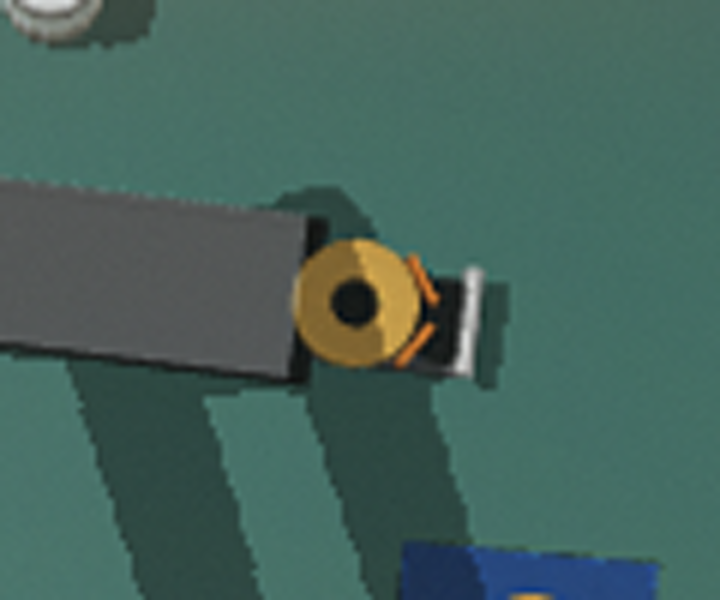

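Disc 2 is in the corner at (356,303), about the same place as before, with its rim a little under the cover edge. After gripping I'll draw it about 4 mm down-lane before lifting, and lift slowly.

Emit:
apply_moves:
  increments:
    - {"x": 0.01,"y": -2.6,"z": 0.46,"twist": 0.131}
    - {"x": -0.33,"y": -2.58,"z": 0.46,"twist": 0.131}
    - {"x": -0.66,"y": -2.52,"z": 0.46,"twist": 0.131}
    - {"x": -0.99,"y": -2.41,"z": 0.46,"twist": 0.131}
    - {"x": -1.29,"y": -2.26,"z": 0.46,"twist": 0.131}
  gripper: 8.5

```text
time: 29.55
tcp_pos: [0.626, 0.0827, 0.1511]
orientation: [[-0.721, 0.693, -0.004], [0.693, 0.721, -0.0], [0.003, -0.003, -1.0]]
contact_force: [-1.1, 0.2, 0.0]
gripper_width: 0.0851
```

Emit:
apply_moves:
  increments:
    - {"x": -1.58,"y": -2.07,"z": 0.46,"twist": 0.131}
    - {"x": -1.83,"y": -1.85,"z": 0.46,"twist": 0.131}
    - {"x": -2.06,"y": -1.59,"z": 0.46,"twist": 0.131}
    - {"x": -2.25,"y": -1.31,"z": 0.46,"twist": 0.131}
    - {"x": -2.4,"y": -1.0,"z": 0.46,"twist": 0.131}

```text
time: 30.05
tcp_pos: [0.6118, -0.0464, 0.1282]
orientation: [[-0.15, 0.989, -0.003], [0.989, 0.15, 0.001], [0.001, -0.003, -1.0]]
contact_force: [-1.2, -0.2, -1.0]
gripper_width: 0.085
```

Emit:
apply_moves:
  increments:
    - {"x": -2.4,"y": -0.6,"z": 0.46,"twist": 0.131}
    - {"x": -2.5,"y": -0.2,"z": 0.46,"twist": 0.131}
    - {"x": 0,"y": 0,"z": 0,"twist": 0}
    - {"x": 0,"y": 0,"z": 0,"twist": 0}
    - {"x": 0,"y": 0,"z": 0,"twist": 0}

```text
time: 30.55
tcp_pos: [0.6094, -0.0944, 0.1205]
orientation: [[0.104, 0.995, -0.001], [0.995, -0.104, 0.001], [0.001, -0.001, -1.0]]
contact_force: [-0.1, 0.3, 0.4]
gripper_width: 0.0849
```

```bash
python3 plan.py .6075 -.0975 .08 83.9 .6075 -.0975 .013 83.9
```

```text
from [ 0.6094 -0.0944  0.1205] 84.0
to [ 6.075e-01 -9.750e-02  8.000e-02  8.390e+01]
[{"x": -0.16, "y": -0.08, "z": 2.03, "twist": 0.001}, {"x": -0.16, "y": -0.08, "z": 2.03, "twist": 0.001}]
to [ 6.075e-01 -9.750e-02  1.300e-02  8.390e+01]
[{"x": 0.0, "y": 0.0, "z": 3.35, "twist": 0.0}, {"x": 0.0, "y": 0.0, "z": 3.35, "twist": 0.0}]
```

Emit:
apply_moves:
  increments:
    - {"x": -0.16,"y": -0.08,"z": 2.3,"twist": 0}
    - {"x": -0.16,"y": -0.08,"z": 2.3,"twist": 0}
    - {"x": 0,"y": 0,"z": 2.5,"twist": 0}
    - {"x": 0,"y": 0,"z": 2.5,"twist": 0}
    - {"x": 0,"y": 0,"z": 1.2,"twist": 0}

```text
time: 31.05
tcp_pos: [0.6063, -0.0966, 0.0108]
orientation: [[0.103, 0.995, -0.004], [0.995, -0.103, 0.001], [0.001, -0.004, -1.0]]
contact_force: [-0.6, -0.9, -0.4]
gripper_width: 0.085
```

Emit:
apply_moves:
  increments:
    - {"x": 0,"y": 0,"z": 0,"twist": 0}
    - {"x": 0,"y": 0,"z": 0,"twist": 0}
    - {"x": 0,"y": 0,"z": 0,"twist": 0}

```text
time: 31.35
tcp_pos: [0.6093, -0.0985, 0.0151]
orientation: [[0.105, 0.994, 0.003], [0.994, -0.105, -0.001], [-0.0, 0.003, -1.0]]
contact_force: [0.7, 0.2, 0.6]
gripper_width: 0.0852
```

Emit:
apply_moves:
  increments:
    - {"x": 0,"y": 0,"z": 0,"twist": 0}
    - {"x": 0,"y": 0,"z": 0,"twist": 0}
    - {"x": 0,"y": 0,"z": 0,"twist": 0}
    - {"x": 0,"y": 0,"z": 0,"twist": 0}
    - {"x": 0,"y": 0,"z": 0,"twist": 0}
  gripper: 5.4
  grip_force: 40

```text
time: 31.85
tcp_pos: [0.6086, -0.0985, 0.0151]
orientation: [[0.106, 0.994, 0.001], [0.994, -0.106, -0.0], [-0.0, 0.001, -1.0]]
contact_force: [-4.2, 2.5, 7.2]
gripper_width: 0.0582
```

```bash
python3 held.py
```

```text
tcp [ 0.6086 -0.0985  0.0151] F [-4.2  2.5  7.2] 0.05823700263742482
side 176 bbox mid-tcp [-0.      0.0087  0.0234] mean-tcp [0.0029 0.0098 0.0261] ext [0.06  0.043 0.057] normal [ 0.075 -0.081  0.994] rms 0.0054
top few 17
```

Emit:
apply_moves:
  increments:
    - {"x": -0.1,"y": 0,"z": 0,"twist": 0}
    - {"x": -0.1,"y": 0,"z": 0,"twist": 0}
    - {"x": -0.1,"y": 0,"z": 0,"twist": 0}
    - {"x": -0.1,"y": 0,"z": 0,"twist": 0}
    - {"x": 0,"y": 0,"z": 0,"twist": 0}

```text
time: 32.45
tcp_pos: [0.6085, -0.0989, 0.015]
orientation: [[0.106, 0.994, 0.002], [0.994, -0.106, 0.005], [0.005, 0.001, -1.0]]
contact_force: [-1.5, 13.8, 9.2]
gripper_width: 0.0584
```

```bash
python3 held.py
```

```text
tcp [ 0.6085 -0.0989  0.015 ] F [-1.5 13.8  9.2] 0.05838542283536959
side 174 bbox mid-tcp [0.0022 0.0077 0.0244] mean-tcp [0.0034 0.0097 0.0261] ext [0.058 0.045 0.064] normal [ 0.074 -0.083  0.994] rms 0.0053
top few 19
```

The disc was already against the walls (13.8 N back). I'll relax the push and lift slowly.

Emit:
apply_moves:
  increments:
    - {"x": 0.3,"y": 0,"z": 0,"twist": 0}
    - {"x": 0,"y": 0,"z": 0,"twist": 0}
    - {"x": 0,"y": 0,"z": -0.3,"twist": 0}
    - {"x": 0,"y": 0,"z": -0.3,"twist": 0}
    - {"x": 0,"y": 0,"z": 0,"twist": 0}

```text
time: 33.05
tcp_pos: [0.6074, -0.0991, 0.0193]
orientation: [[0.106, 0.994, -0.001], [0.994, -0.106, 0.001], [0.0, -0.001, -1.0]]
contact_force: [-1.2, 2.5, -0.8]
gripper_width: 0.058
```

```bash
python3 held.py
```

```text
tcp [ 0.6074 -0.0991  0.0193] F [-1.2  2.5 -0.8] 0.058014215627555606
side 194 bbox mid-tcp [0.0004 0.0097 0.0207] mean-tcp [0.0032 0.011  0.0252] ext [0.061 0.047 0.066] normal [ 0.052 -0.09   0.995] rms 0.0057
top few 19
```

Emit:
apply_moves:
  increments:
    - {"x": 0,"y": 0,"z": -0.3,"twist": 0}
    - {"x": 0,"y": 0,"z": -0.4,"twist": 0}
    - {"x": 0,"y": 0,"z": -0.4,"twist": 0}
    - {"x": 0,"y": 0,"z": -0.4,"twist": 0}
    - {"x": 0,"y": 0,"z": 0,"twist": 0}

```text
time: 33.65
tcp_pos: [0.6089, -0.1002, 0.0358]
orientation: [[0.106, 0.994, 0.002], [0.994, -0.106, -0.001], [-0.001, 0.003, -1.0]]
contact_force: [0.6, -1.7, -0.2]
gripper_width: 0.0581
```

```bash
python3 held.py
```

```text
tcp [ 0.6089 -0.1002  0.0358] F [ 0.6 -1.7 -0.2] 0.058062875741760105
side 243 bbox mid-tcp [0.0002 0.0073 0.0251] mean-tcp [0.0031 0.0135 0.0216] ext [0.059 0.057 0.057] normal [0.034 0.339 0.94 ] rms 0.0071
top few 17
```

It tips again as it clears the cover edge, but levelling on the jig worked before, so I'll use the same procedure.

Emit:
apply_moves:
  increments:
    - {"x": 0,"y": 0,"z": -1.5,"twist": 0}
    - {"x": 0,"y": 0,"z": -2,"twist": 0}
    - {"x": 0,"y": 0,"z": -2,"twist": 0}
    - {"x": 0,"y": 0,"z": -2,"twist": 0}
    - {"x": 0,"y": 0,"z": 0,"twist": 0}

```text
time: 34.25
tcp_pos: [0.6107, -0.1, 0.1142]
orientation: [[0.106, 0.994, 0.007], [0.994, -0.106, -0.002], [-0.001, 0.008, -1.0]]
contact_force: [0.7, 0.7, -0.8]
gripper_width: 0.0581
```

```bash
python3 held.py; python3 plan.py .4435 -.1795 .11 85.7
```

```text
tcp [ 0.6107 -0.1     0.1142] F [ 0.7  0.7 -0.8] 0.05809699723948415
side 230 bbox mid-tcp [0.0005 0.0117 0.0326] mean-tcp [0.0037 0.0134 0.0233] ext [0.058 0.046 0.044] normal [0.098 0.437 0.894] rms 0.0042
top 20 bbox mid-tcp [-0.011   0.0224  0.0166] mean-tcp [-0.0129  0.0228  0.0162] ext [0.021 0.011 0.01 ] normal [ 0.487 -0.842  0.231] rms 0.0018
from [ 0.6084 -0.0994  0.1103] 83.9
to [ 0.4435 -0.1795  0.11   85.7   ]
[{"x": -1.94, "y": -3.11, "z": 0.01, "twist": -0.006}, {"x": -1.92, "y": -3.12, "z": 0.01, "twist": -0.006}, {"x": -1.9, "y": -3.13, "z": 0.01, "twist": -0.006}, {"x": -1.88, "y": -3.14, "z": 0.01, "twist": -0.006}, {"x": -1.86, "y": -3.16, "z": 0.01, "twist": -0.006}]
```

Emit:
apply_moves:
  increments:
    - {"x": -2.0,"y": -3.1,"z": 0,"twist": -0.006}
    - {"x": -2.0,"y": -3.1,"z": 0,"twist": -0.006}
    - {"x": -1.95,"y": -3.1,"z": 0,"twist": -0.006}
    - {"x": -1.95,"y": -3.1,"z": 0,"twist": -0.006}
    - {"x": -1.95,"y": -3.1,"z": 0,"twist": -0.007}

```text
time: 34.85
tcp_pos: [0.442, -0.1826, 0.1078]
orientation: [[0.074, 0.997, -0.002], [0.997, -0.074, 0.001], [0.001, -0.002, -1.0]]
contact_force: [0.2, -1.4, -1.7]
gripper_width: 0.058
```

Emit:
apply_moves:
  increments:
    - {"x": 0,"y": 0,"z": 0,"twist": 0}
    - {"x": 0,"y": 0,"z": 0,"twist": 0}
    - {"x": 0,"y": 0,"z": 0,"twist": 0}
    - {"x": 0,"y": 0,"z": 0,"twist": 0}

```text
time: 35.25
tcp_pos: [0.4449, -0.1825, 0.1091]
orientation: [[0.074, 0.997, -0.0], [0.997, -0.074, 0.0], [0.0, -0.0, -1.0]]
contact_force: [0.1, 0.3, -1.5]
gripper_width: 0.0579
```

```bash
python3 held.py; python3 plan.py .4435 -.183 .06 85.7; python3 - <<'E'
# hole centre of the held disc seen through: teal/dark pixels inside yellow blob; ray cut with the mid-plane between the jaws
from h import *
s=monitor.get_state();p=np.array(s["tcp_pos"]);j=np.array(s["orientation"])[:,1]
c=cap("side");hsv=cv2.cvtColor(c["frame"],cv2.COLOR_RGB2HSV);H,S,V=[hsv[...,i].astype(int) for i in range(3)];X=cloud(c)
m=((H>12)&(H<32)&(S>90)&(np.linalg.norm(X-(p+[0,0,.02]),axis=2)<.06)).astype(np.uint8)
cs,h=cv2.findContours(m,cv2.RETR_CCOMP,cv2.CHAIN_APPROX_NONE)
P=np.array(c["pose"]);o=P[:3,3]
for k,q in enumerate(cs):
    if h[0][k][3]>=0 and len(q)>5:
        M=q.reshape(-1,2).mean(0);d=(rays(c,M)@P[:3,:3].T)[0];Y=o+d*((p-o)@j)/(d@j);print("hole px",M,len(q),"rel tcp",(Y-p).round(4))
E
```

```text
tcp [ 0.4449 -0.1825  0.1091] F [ 0.1  0.3 -1.5] 0.05790941311570634
side 286 bbox mid-tcp [0.0005 0.0093 0.0334] mean-tcp [0.0023 0.0119 0.0236] ext [0.061 0.052 0.045] normal [0.067 0.378 0.923] rms 0.0041
top few 8
from [ 0.4448 -0.1824  0.1091] 85.8
to [ 4.435e-01 -1.830e-01  6.000e-02  8.570e+01]
[{"x": -0.03, "y": -0.06, "z": 2.46, "twist": 0.001}, {"x": -0.03, "y": -0.06, "z": 2.46, "twist": 0.001}]
hole px [408.8  207.36] 25 rel tcp [0.0007 0.01   0.0259]
```

Emit:
apply_moves:
  increments:
    - {"x": -0.03,"y": -0.06,"z": 2.2,"twist": 0}
    - {"x": -0.03,"y": -0.03,"z": 2.2,"twist": 0}
    - {"x": 0,"y": 0,"z": 2.0,"twist": 0}
    - {"x": 0,"y": 0,"z": 0,"twist": 0}
    - {"x": 0,"y": 0,"z": 0,"twist": 0}

```text
time: 35.9
tcp_pos: [0.4433, -0.1831, 0.0453]
orientation: [[0.074, 0.997, -0.001], [0.997, -0.074, 0.001], [0.001, -0.001, -1.0]]
contact_force: [0.2, -0.3, -1.3]
gripper_width: 0.058
```

Emit:
apply_moves:
  increments:
    - {"x": 0,"y": 0,"z": 0.4,"twist": 0}
    - {"x": 0,"y": 0,"z": 0.4,"twist": 0}
    - {"x": 0,"y": 0,"z": 0.3,"twist": 0}
    - {"x": 0,"y": 0,"z": 0.3,"twist": 0}
    - {"x": 0,"y": 0,"z": 0,"twist": 0}

```text
time: 36.4
tcp_pos: [0.4434, -0.1835, 0.0312]
orientation: [[0.075, 0.997, 0.0], [0.997, -0.075, -0.0], [-0.0, 0.0, -1.0]]
contact_force: [-0.8, -0.6, -0.3]
gripper_width: 0.0581
```

```bash
python3 held.py
```

```text
tcp [ 0.4434 -0.1835  0.0312] F [-0.8 -0.6 -0.3] 0.0581482498392852
side 368 bbox mid-tcp [-0.0005  0.0107  0.027 ] mean-tcp [0.002  0.0109 0.0194] ext [0.062 0.065 0.051] normal [0.072 0.26  0.963] rms 0.0086
top few 6
```

Emit:
apply_moves:
  increments:
    - {"x": 0,"y": 0,"z": 0.3,"twist": 0}
    - {"x": 0,"y": 0,"z": 0.3,"twist": 0}
    - {"x": 0,"y": 0,"z": 0,"twist": 0}
    - {"x": 0,"y": 0,"z": 0,"twist": 0}
  grip_force: 25

```text
time: 36.9
tcp_pos: [0.4439, -0.1835, 0.0258]
orientation: [[0.075, 0.997, 0.001], [0.997, -0.075, -0.0], [-0.0, 0.001, -1.0]]
contact_force: [-1.0, 1.4, 4.4]
gripper_width: 0.0576
```

Emit:
apply_moves:
  increments:
    - {"x": 0,"y": 0,"z": 0.3,"twist": 0}
    - {"x": 0,"y": 0,"z": 0.2,"twist": 0}
    - {"x": 0,"y": 0,"z": 0,"twist": 0}
    - {"x": 0,"y": 0,"z": 0,"twist": 0}
  grip_force: 20

```text
time: 37.3
tcp_pos: [0.4435, -0.1829, 0.0209]
orientation: [[0.075, 0.997, -0.0], [0.997, -0.075, 0.001], [0.001, -0.0, -1.0]]
contact_force: [-2.5, 4.6, 9.5]
gripper_width: 0.0584
```

```bash
python3 held.py
```

```text
tcp [ 0.4435 -0.1829  0.0209] F [-2.5  4.6  9.5] 0.05836923271305674
side 283 bbox mid-tcp [-0.0005  0.0116  0.0339] mean-tcp [0.0025 0.0104 0.0243] ext [0.06  0.061 0.045] normal [0.057 0.111 0.992] rms 0.0057
top few 10
```

Emit:
apply_moves:
  increments:
    - {"x": 0.05,"y": 0,"z": 0.2,"twist": 0}
    - {"x": 0,"y": 0,"z": 0.15,"twist": 0}
    - {"x": 0,"y": 0,"z": 0,"twist": 0}
    - {"x": 0,"y": 0,"z": 0,"twist": 0}

```text
time: 37.8
tcp_pos: [0.4435, -0.1827, 0.0173]
orientation: [[0.075, 0.997, 0.0], [0.997, -0.075, 0.001], [0.001, 0.0, -1.0]]
contact_force: [-1.9, 2.6, 7.0]
gripper_width: 0.0581
```

```bash
python3 held.py
```

```text
tcp [ 0.4435 -0.1827  0.0173] F [-1.9  2.6  7. ] 0.05805046718007427
side 242 bbox mid-tcp [0.0016 0.0134 0.0354] mean-tcp [0.0026 0.0109 0.0256] ext [0.058 0.064 0.045] normal [ 0.035 -0.002  0.999] rms 0.0047
top few 8
```

It is level at the expected height, so I'll release and lift.

Emit:
apply_moves:
  increments:
    - {"x": 0,"y": 0,"z": 0,"twist": 0}
    - {"x": 0,"y": 0,"z": 0,"twist": 0}
    - {"x": 0,"y": 0,"z": 0,"twist": 0}
  gripper: 8.0

```text
time: 38.2
tcp_pos: [0.4433, -0.1829, 0.0166]
orientation: [[0.075, 0.997, -0.0], [0.997, -0.075, 0.0], [0.0, -0.0, -1.0]]
contact_force: [0.2, 0.2, 0.1]
gripper_width: 0.0799
```

Emit:
apply_moves:
  increments:
    - {"x": 0,"y": 0,"z": -2,"twist": 0}
    - {"x": 0,"y": 0,"z": -4,"twist": 0}
    - {"x": 0,"y": 0,"z": -4,"twist": 0}
    - {"x": 0,"y": 0,"z": -4,"twist": 0}
    - {"x": 0,"y": 0,"z": -2,"twist": 0}

```text
time: 38.7
tcp_pos: [0.4449, -0.1839, 0.1808]
orientation: [[0.075, 0.997, 0.005], [0.997, -0.075, -0.003], [-0.003, 0.005, -1.0]]
contact_force: [-0.2, -0.1, 0.1]
gripper_width: 0.0799
```

```bash
python3 plan.py .4421 .2328 .18 85.7
```

```text
from [ 0.4449 -0.1839  0.1808] 85.7
to [ 0.4421  0.2328  0.18   85.7   ]
[{"x": 3.78, "y": -0.31, "z": 0.01, "twist": 0.0}, {"x": 3.78, "y": -0.31, "z": 0.01, "twist": 0.0}, {"x": 3.78, "y": -0.31, "z": 0.01, "twist": 0.0}, {"x": 3.78, "y": -0.31, "z": 0.01, "twist": 0.0}, {"x": 3.78, "y": -0.31, "z": 0.01, "twist": 0.0}]
[{"x": 3.78, "y": -0.31, "z": 0.01, "twist": 0.0}, {"x": 3.78, "y": -0.31, "z": 0.01, "twist": 0.0}, {"x": 3.78, "y": -0.31, "z": 0.01, "twist": 0.0}, {"x": 3.78, "y": -0.31, "z": 0.01, "twist": 0.0}, {"x": 3.78, "y": -0.31, "z": 0.01, "twist": 0.0}]
[{"x": 3.78, "y": -0.31, "z": 0.01, "twist": 0.0}]
```

Now I go over the pin, then check the jig and tray from a picture while the arm is clear of them.

Emit:
apply_moves:
  increments:
    - {"x": 3.78,"y": -0.3,"z": 0,"twist": 0}
    - {"x": 3.78,"y": -0.3,"z": 0,"twist": 0}
    - {"x": 3.78,"y": -0.3,"z": 0,"twist": 0}
    - {"x": 3.78,"y": -0.3,"z": 0,"twist": 0}
    - {"x": 3.78,"y": -0.3,"z": 0,"twist": 0}

```text
time: 39.2
tcp_pos: [0.4423, 0.008, 0.1768]
orientation: [[0.075, 0.997, 0.0], [0.997, -0.075, -0.0], [-0.0, 0.0, -1.0]]
contact_force: [0.3, 0.4, -0.7]
gripper_width: 0.08
```

Emit:
apply_moves:
  increments:
    - {"x": 3.78,"y": -0.3,"z": 0,"twist": 0}
    - {"x": 3.78,"y": -0.3,"z": 0,"twist": 0}
    - {"x": 3.78,"y": -0.3,"z": 0,"twist": 0}
    - {"x": 3.78,"y": -0.3,"z": 0,"twist": 0}
    - {"x": 3.78,"y": -0.3,"z": 0,"twist": 0}

```text
time: 39.7
tcp_pos: [0.4415, 0.1978, 0.1767]
orientation: [[0.075, 0.997, 0.0], [0.997, -0.075, -0.0], [-0.0, 0.0, -1.0]]
contact_force: [0.9, -0.3, 0.1]
gripper_width: 0.0801
```

Emit:
apply_moves:
  increments:
    - {"x": 3.78,"y": -0.3,"z": 0,"twist": 0}
    - {"x": 0,"y": 0,"z": 0,"twist": 0}
    - {"x": 0,"y": 0,"z": 0,"twist": 0}

```text
time: 40.0
tcp_pos: [0.4412, 0.2347, 0.1764]
orientation: [[0.073, 0.997, -0.001], [0.997, -0.073, -0.001], [-0.001, -0.001, -1.0]]
contact_force: [-0.2, -0.8, 0.6]
gripper_width: 0.0802
```

```bash
python3 plan.py .4421 .2328 .14 85.7; python3 - <<'E'
from h import *
t=cap("top");s=cap("side")
def crop(c,p,hw,hh,f):
    b,a=[int(round(q)) for q in proj(c,p)[0]];print("origin",b-hw,a-hh);return cv2.resize(c["frame"][a-hh:a+hh,b-hw:b+hw,::-1],None,fx=f,fy=f,interpolation=cv2.INTER_CUBIC)
im=np.hstack([crop(t,[.4424,-.177,.04],40,50,5),crop(s,[.4424,-.177,.05],40,50,5)])
cv2.imwrite("pics/j12.png",im)
# disc outline & hole at z=.042, and posts
X=cloud(t);hsv=cv2.cvtColor(t["frame"],cv2.COLOR_RGB2HSV);H,S,V=[hsv[...,i].astype(int) for i in range(3)]
m=((H>12)&(H<32)&(S>70)&(abs(X[...,0]-.443)<.06)&(abs(X[...,1]+.178)<.06)).astype(np.uint8)
cs,h=cv2.findContours(m,cv2.RETR_CCOMP,cv2.CHAIN_APPROX_NONE)
for k,q in enumerate(cs):
    if len(q)>6:
        w=(onplane(t,q.reshape(-1,2),.042)[:,:2]*1000).astype(np.float32);print("inner" if h[0][k][3]>=0 else "outer",cv2.minEnclosingCircle(w))
b=(H>100)&(H<125)&(S>150)&(abs(X[...,0]-.443)<.09)&(abs(X[...,1]+.178)<.09)
w=(onplane(t,np.argwhere(b)[:,::-1],.005)[:,:2]*1000).astype(np.float32);print("plate",cv2.minAreaRect(w))
print("disc top z",np.percentile(X[m>0][:,2],[5,50,95]))
E
```

```text
from [0.4412 0.2347 0.1764] 85.8
to [ 0.4421  0.2328  0.14   85.7   ]
[{"x": -0.18, "y": 0.1, "z": 3.64, "twist": 0.002}]
origin 358 217
origin 367 185
outer ((444.625732421875, -178.5324249267578), 29.79073715209961)
inner ((444.7417297363281, -178.0671844482422), 12.685514450073242)
plate ((442.0145568847656, -177.7161865234375), (119.05339813232422, 109.22264099121094), 85.93565368652344)
disc top z [0.03666364 0.04422117 0.04985188]
```

View pics/j12.png

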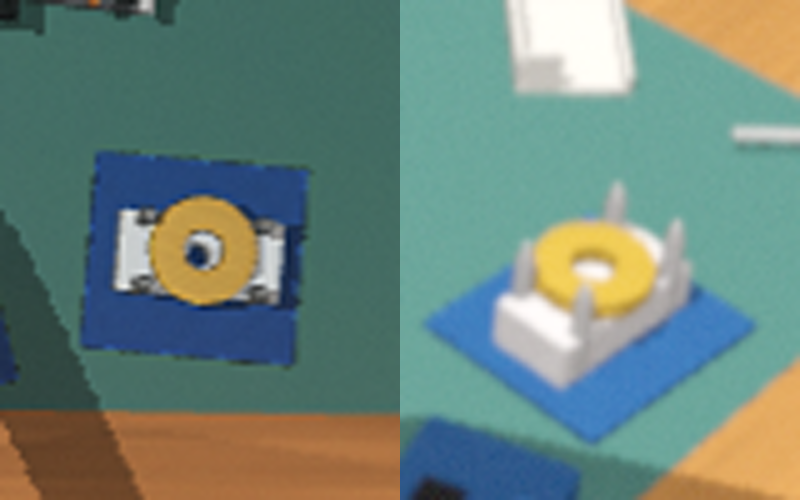

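Both discs lie flat between the posts. In the top view the bore at (198,254) shows through the ring hole at (203,250), leaving room for the 10 mm pin. I'll regrip the pin at the same pose as at release.

Emit:
apply_moves:
  increments:
    - {"x": -0.18,"y": 0.1,"z": 3,"twist": 0}
    - {"x": 0,"y": 0,"z": 3,"twist": 0}
    - {"x": 0,"y": 0,"z": 2.5,"twist": 0}
    - {"x": 0,"y": 0,"z": 1.6,"twist": 0}
    - {"x": 0,"y": 0,"z": 0,"twist": 0}

```text
time: 40.6
tcp_pos: [0.4405, 0.2302, 0.0732]
orientation: [[0.077, 0.997, -0.005], [0.997, -0.077, -0.002], [-0.002, -0.005, -1.0]]
contact_force: [-0.1, -0.3, 0.0]
gripper_width: 0.0801
```

Emit:
apply_moves:
  increments:
    - {"x": 0,"y": 0,"z": 0,"twist": 0}
    - {"x": 0,"y": 0,"z": 0,"twist": 0}

```text
time: 40.8
tcp_pos: [0.4437, 0.2321, 0.0772]
orientation: [[0.076, 0.997, 0.002], [0.997, -0.076, 0.001], [0.001, 0.002, -1.0]]
contact_force: [0.2, 0.2, -0.8]
gripper_width: 0.0802
```

Emit:
apply_moves:
  increments:
    - {"x": 0,"y": 0,"z": 0,"twist": 0}
    - {"x": 0,"y": 0,"z": 0,"twist": 0}
    - {"x": 0,"y": 0,"z": 0,"twist": 0}
    - {"x": 0,"y": 0,"z": 0,"twist": 0}
    - {"x": 0,"y": 0,"z": 0,"twist": 0}
  gripper: 2.0
  grip_force: 50

```text
time: 41.3
tcp_pos: [0.4424, 0.2325, 0.0763]
orientation: [[0.075, 0.997, -0.0], [0.997, -0.075, 0.0], [0.0, -0.0, -1.0]]
contact_force: [-2.4, -0.3, 5.5]
gripper_width: 0.0268
```

Emit:
apply_moves:
  increments:
    - {"x": 0,"y": 0,"z": 0,"twist": 0}
    - {"x": 0,"y": 0,"z": 0,"twist": 0}
    - {"x": 0,"y": 0,"z": 0,"twist": 0}

```text
time: 41.6
tcp_pos: [0.4424, 0.2325, 0.0763]
orientation: [[0.075, 0.997, -0.0], [0.997, -0.075, 0.0], [0.0, -0.0, -1.0]]
contact_force: [-3.1, -0.3, 6.3]
gripper_width: 0.0266
```

Emit:
apply_moves:
  increments:
    - {"x": 0,"y": 0,"z": -1.5,"twist": 0}
    - {"x": 0,"y": 0,"z": -2.5,"twist": 0}
    - {"x": 0,"y": 0,"z": -2.5,"twist": 0}
    - {"x": 0,"y": 0,"z": -2.5,"twist": 0}
    - {"x": 0,"y": 0,"z": -1.0,"twist": 0}

```text
time: 42.1
tcp_pos: [0.4438, 0.2328, 0.1781]
orientation: [[0.075, 0.997, 0.004], [0.997, -0.075, 0.001], [0.001, 0.004, -1.0]]
contact_force: [0.6, -0.3, -0.5]
gripper_width: 0.0266
```

Emit:
apply_moves:
  increments:
    - {"x": -3.73,"y": 0.3,"z": 0,"twist": 0}
    - {"x": -3.73,"y": 0.3,"z": 0,"twist": 0}
    - {"x": -3.73,"y": 0.3,"z": 0,"twist": 0}
    - {"x": -3.73,"y": 0.3,"z": 0,"twist": 0}
    - {"x": -3.73,"y": 0.3,"z": 0,"twist": 0}

```text
time: 42.6
tcp_pos: [0.4428, 0.0439, 0.1749]
orientation: [[0.075, 0.997, -0.001], [0.997, -0.075, -0.0], [-0.0, -0.001, -1.0]]
contact_force: [0.6, 0.8, -1.2]
gripper_width: 0.0264
```

Emit:
apply_moves:
  increments:
    - {"x": -3.73,"y": 0.3,"z": 0,"twist": 0}
    - {"x": -3.73,"y": 0.3,"z": 0,"twist": 0}
    - {"x": -3.73,"y": 0.3,"z": 0,"twist": 0}
    - {"x": -3.73,"y": 0.3,"z": 0,"twist": 0}
    - {"x": -3.73,"y": 0.3,"z": 0,"twist": 0}

```text
time: 43.1
tcp_pos: [0.4438, -0.1432, 0.1748]
orientation: [[0.075, 0.997, -0.001], [0.997, -0.075, 0.0], [0.0, -0.001, -1.0]]
contact_force: [0.6, 0.5, -0.6]
gripper_width: 0.0269
```

Emit:
apply_moves:
  increments:
    - {"x": -3.6,"y": 0.3,"z": 0,"twist": 0}
    - {"x": 0,"y": 0,"z": 0,"twist": 0}
    - {"x": 0,"y": 0,"z": 0,"twist": 0}
    - {"x": 0,"y": 0,"z": 0,"twist": 0}

```text
time: 43.5
tcp_pos: [0.4443, -0.177, 0.175]
orientation: [[0.075, 0.997, -0.001], [0.997, -0.075, 0.001], [0.001, -0.001, -1.0]]
contact_force: [1.3, 0.7, -1.3]
gripper_width: 0.0269
```

```bash
python3 plan.py .4425 -.1778 .14 85.7; python3 - <<'E'
# lean of the pin: red head blob and grey shaft tip in side view, rays against expected
from h import *
s=monitor.get_state();p=np.array(s["tcp_pos"]);j=np.array(s["orientation"])[:,1]
c=cap("side")
for z in(.0147,0,-.02,-.04,-.06,-.0703): print(z,proj(c,p+[0,0,z])[0].round(1))
b,a=[int(t) for t in proj(c,p-[0,0,.04])[0]];save(c,"s13.png",(b-45,a-40,b+45,a+40),8);print("origin",b-45,a-40)
E
```

```text
from [ 0.4443 -0.177   0.175 ] 85.7
to [ 0.4425 -0.1778  0.14   85.7   ]
[{"x": -0.09, "y": -0.17, "z": 3.5, "twist": 0.0}]
0.0147 [413.  187.4]
0 [412.3 192.7]
-0.02 [411.4 199.8]
-0.04 [410.5 206.7]
-0.06 [409.6 213.5]
-0.0703 [409.1 217. ]
origin 365 166
```

View pics/s13.png

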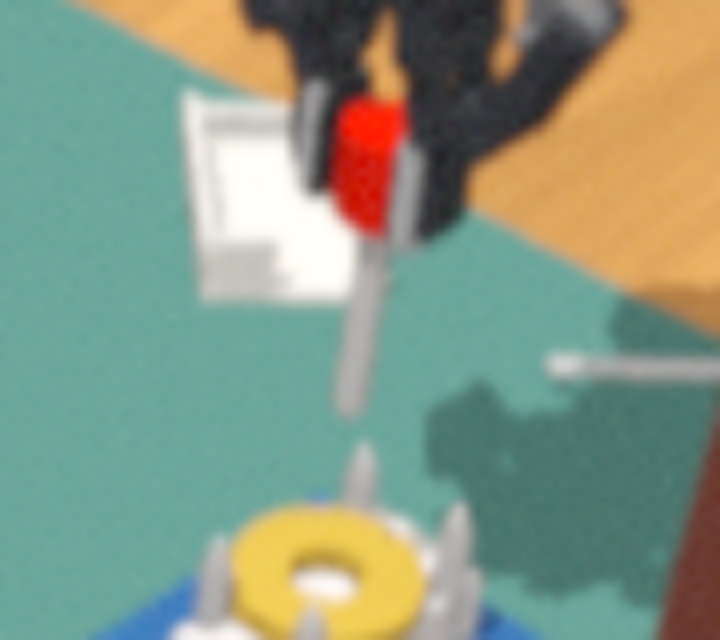

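The pin hangs nearly upright (tip at (349,413), about 4 px from where the TCP predicts). That was the last picture, so I'll insert by force and height feedback.

Emit:
apply_moves:
  increments:
    - {"x": -0.08,"y": -0.17,"z": 2.0,"twist": 0}
    - {"x": 0,"y": 0,"z": 2.0,"twist": 0}
    - {"x": 0,"y": 0,"z": 1.5,"twist": 0}
    - {"x": 0,"y": 0,"z": 0,"twist": 0}
    - {"x": 0,"y": 0,"z": 0,"twist": 0}

```text
time: 44.05
tcp_pos: [0.4431, -0.1778, 0.121]
orientation: [[0.073, 0.997, -0.0], [0.997, -0.073, 0.0], [0.0, -0.0, -1.0]]
contact_force: [-0.1, -0.8, 0.0]
gripper_width: 0.0268
```

Emit:
apply_moves:
  increments:
    - {"x": 0,"y": 0,"z": 0.4,"twist": 0}
    - {"x": 0,"y": 0,"z": 0.4,"twist": 0}
    - {"x": 0,"y": 0,"z": 0.4,"twist": 0}
    - {"x": 0,"y": 0,"z": 0.3,"twist": 0}
    - {"x": 0,"y": 0,"z": 0,"twist": 0}

```text
time: 44.55
tcp_pos: [0.4426, -0.1785, 0.1053]
orientation: [[0.075, 0.997, -0.001], [0.997, -0.075, 0.001], [0.0, -0.001, -1.0]]
contact_force: [-0.2, -0.5, -1.4]
gripper_width: 0.0268
```

Tip at about 35 mm, inside the rings with no contact. Continuing.

Emit:
apply_moves:
  increments:
    - {"x": 0.05,"y": 0,"z": 0.3,"twist": 0}
    - {"x": 0,"y": 0,"z": 0.3,"twist": 0}
    - {"x": 0,"y": 0,"z": 0.3,"twist": 0}
    - {"x": 0,"y": 0,"z": 0,"twist": 0}

```text
time: 44.95
tcp_pos: [0.4426, -0.178, 0.0962]
orientation: [[0.075, 0.997, -0.001], [0.997, -0.075, 0.001], [0.0, -0.001, -1.0]]
contact_force: [-0.7, -1.0, -0.1]
gripper_width: 0.0263
```

Emit:
apply_moves:
  increments:
    - {"x": 0,"y": 0,"z": 0.3,"twist": 0}
    - {"x": 0,"y": 0,"z": 0.3,"twist": 0}
    - {"x": 0,"y": 0,"z": 0.2,"twist": 0}
    - {"x": 0,"y": 0,"z": 0,"twist": 0}

```text
time: 45.35
tcp_pos: [0.4427, -0.178, 0.0884]
orientation: [[0.075, 0.997, -0.001], [0.997, -0.075, 0.0], [0.0, -0.001, -1.0]]
contact_force: [-0.4, -0.5, -1.3]
gripper_width: 0.0268
```

In the bore (tip at about 18 mm) without force. Now on to home at about TCP 0.074.

Emit:
apply_moves:
  increments:
    - {"x": 0,"y": 0,"z": 0.4,"twist": 0}
    - {"x": 0,"y": 0,"z": 0.4,"twist": 0}
    - {"x": 0,"y": 0,"z": 0.4,"twist": 0}
    - {"x": 0,"y": 0,"z": 0.2,"twist": 0}
    - {"x": 0,"y": 0,"z": 0,"twist": 0}

```text
time: 45.85
tcp_pos: [0.443, -0.1783, 0.0752]
orientation: [[0.075, 0.997, -0.0], [0.997, -0.075, -0.0], [-0.0, -0.0, -1.0]]
contact_force: [-2.4, 0.9, 5.8]
gripper_width: 0.0265
```

Emit:
apply_moves:
  increments:
    - {"x": 0,"y": 0,"z": 0.2,"twist": 0}
    - {"x": 0,"y": 0,"z": 0.1,"twist": 0}
    - {"x": 0,"y": 0,"z": 0,"twist": 0}
    - {"x": 0,"y": 0,"z": 0,"twist": 0}

```text
time: 46.25
tcp_pos: [0.4436, -0.1789, 0.0748]
orientation: [[0.074, 0.997, 0.0], [0.997, -0.074, -0.001], [-0.001, 0.0, -1.0]]
contact_force: [-10.4, 3.1, 25.0]
gripper_width: 0.0266
```

It bottoms firmly at the predicted height (25 N). I'll ease off, release and withdraw well clear.

Emit:
apply_moves:
  increments:
    - {"x": 0,"y": 0,"z": -0.3,"twist": 0}
    - {"x": 0,"y": 0,"z": 0,"twist": 0}

```text
time: 46.45
tcp_pos: [0.4432, -0.1782, 0.0753]
orientation: [[0.075, 0.997, 0.0], [0.997, -0.075, -0.0], [-0.0, 0.0, -1.0]]
contact_force: [-2.6, 0.7, 6.9]
gripper_width: 0.0267
```

Emit:
apply_moves:
  increments:
    - {"x": 0,"y": 0,"z": 0,"twist": 0}
    - {"x": 0,"y": 0,"z": 0,"twist": 0}
    - {"x": 0,"y": 0,"z": 0,"twist": 0}
    - {"x": 0,"y": 0,"z": 0,"twist": 0}
    - {"x": 0,"y": 0,"z": 0,"twist": 0}
  gripper: 6.5

```text
time: 46.95
tcp_pos: [0.443, -0.1782, 0.0746]
orientation: [[0.075, 0.997, -0.0], [0.997, -0.075, 0.0], [0.0, -0.0, -1.0]]
contact_force: [-0.1, -0.7, -0.6]
gripper_width: 0.0651
```

Emit:
apply_moves:
  increments:
    - {"x": 0,"y": 0,"z": -1.5,"twist": 0}
    - {"x": 0,"y": 0,"z": -3,"twist": 0}
    - {"x": 0,"y": 0,"z": -4,"twist": 0}
    - {"x": 0,"y": 0,"z": -4,"twist": 0}
    - {"x": 0,"y": 0,"z": -2,"twist": 0}

```text
time: 47.45
tcp_pos: [0.4444, -0.179, 0.2238]
orientation: [[0.075, 0.997, 0.005], [0.997, -0.075, -0.003], [-0.002, 0.005, -1.0]]
contact_force: [0.7, 0.9, 0.2]
gripper_width: 0.0649
```

Emit:
apply_moves:
  increments:
    - {"x": -4,"y": 0,"z": 0,"twist": 0}
    - {"x": -4,"y": 0,"z": 0,"twist": 0}
    - {"x": -4,"y": 0,"z": 0,"twist": 0}
    - {"x": -4,"y": 0,"z": 0,"twist": 0}
    - {"x": -4,"y": 0,"z": 0,"twist": 0}

```text
time: 47.95
tcp_pos: [0.4277, -0.3792, 0.2197]
orientation: [[0.075, 0.997, 0.0], [0.997, -0.075, -0.0], [-0.0, 0.0, -1.0]]
contact_force: [0.9, 0.3, -0.1]
gripper_width: 0.0655
```

```bash
python3 - <<'E'
from h import *
t=cap("top");s=cap("side")
for n,c in(("top",t),("side",s)):
    c0=np.load(n+"0.npy",allow_pickle=True).item();out=[]
    for k in(c0,c):
        X=cloud(k);hsv=cv2.cvtColor(k["frame"],cv2.COLOR_RGB2HSV);H,S,V=[hsv[...,i].astype(int) for i in range(3)]
        m=((H<6)|(H>174))&(S>150)&(V>90)&(np.hypot(X[...,0]-.443,X[...,1]+.175)<.05)
        d=(H>12)&(H<32)&(S>70)&(np.hypot(X[...,0]-.443,X[...,1]+.175)<.05)
        h=((H<6)|(H>174))&(S>150)&(V>90)&(np.hypot(X[...,0]-.639,X[...,1]-.212)<.06)
        print(n,"head px",np.argwhere(m).mean(0)[::-1].round(2),"zmax",np.percentile(X[m][:,2],[50,95]).round(4),"disc n",d.sum(),"z",np.median(X[d][:,2]).round(4) if d.any() else None,"handle px",np.argwhere(h).mean(0)[::-1].round(2) if h.any() else None)
    df=np.abs(c["frame"].astype(int)-c0["frame"]).max(2)>60
    _,_,st,ce=cv2.connectedComponentsWithStats(df.astype(np.uint8))
    print("changed",[(ce[i].round().tolist(),int(st[i,4])) for i in range(1,len(st)) if st[i,4]>25])
E
```

```text
top head px [400.18 266.63] zmax [0.1058 0.112 ] disc n 0 z None handle px [255.97 191.22]
top head px [401.99 266.12] zmax [0.106 0.113] disc n 252 z 0.0435 handle px [255.99 191.07]
changed [([300.0, 199.0], 259), ([346.0, 205.0], 270), ([490.0, 299.0], 7760), ([397.0, 267.0], 300), ([528.0, 414.0], 14424), ([635.0, 350.0], 29), ([334.0, 367.0], 1784), ([386.0, 358.0], 42), ([638.0, 366.0], 68), ([271.0, 424.0], 2836), ([426.0, 395.0], 431), ([410.0, 412.0], 37), ([314.0, 420.0], 28), ([356.0, 428.0], 44), ([315.0, 469.0], 342)]
side head px [408.34 221.94] zmax [0.1008 0.1073] disc n 0 z None handle px [222.44 267.2 ]
side head px [409.03 220.85] zmax [0.1007 0.108 ] disc n 318 z 0.0429 handle px [222.49 267.24]
changed [([476.0, 52.0], 2565), ([561.0, 15.0], 81), ([591.0, 55.0], 1396), ([628.0, 66.0], 98), ([522.0, 184.0], 645), ([463.0, 127.0], 165), ([597.0, 140.0], 66), ([453.0, 178.0], 781), ([611.0, 211.0], 1612), ([399.0, 237.0], 167), ([312.0, 235.0], 113), ([412.0, 241.0], 149), ([519.0, 244.0], 280), ([495.0, 253.0], 128), ([268.0, 259.0], 144), ([438.0, 268.0], 115), ([517.0, 260.0], 170), ([557.0, 287.0], 160), ([459.0, 314.0], 2207), ([515.0, 308.0], 204), ([530.0, 330.0], 60), ([624.0, 347.0], 392), ([483.0, 373.0], 80), ([609.0, 399.0], 118)]
```

The checks agree: the pin head is at its original home height in both views, two discs are under it, the tray handle is back in its flat position, and no bystander moved. Handing in.

```bash
python3 -c "
from cell import robot;print(robot.hand_in())"
```

```text
the job is handed in; nothing more can be done
None
```

The job is done and handed in at about 48 s. I parked the pin in the largest green holder. I then tipped the tray twice, stacked the two discs that were present flat between the jig's posts, and pushed the pin home through them.

**Last checks:**
- **Pin:** the insertion bottomed at the predicted height with 25 N. The head sits at the same height as at the start in both views, shifted sideways by about 5 mm, or roughly 3° of lean. That is within the bore's play.
- **Discs:** none are left in the tray, and the top disc measures at about the height expected for two stacked.
- **Tray and bystanders:** the handle is back where it was, so the tray lies flat. Comparing pictures from before and after showed no bystander moved where the arm and its shadow did not hide the bench. I did not view a picture after the pin went in, because the viewing limit was used up.

**What went wrong or disagreed:**
- **Tipped discs:** both discs tipped in the jaws as they came out of the corner, probably catching the cover edge. I levelled each one against the jig.
- **Handle force:** the wrist force briefly reached 47 N as I lowered the tray the first time, with the fingers gripping the handle. I released earlier the second time. That is under the 120 N wrist limit; I don't know whether the 40 N pressing limit counts it.
- **Cameras:** the side camera read about 3.5 mm more in y than the top one, so I relied on the top view and on touch.

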